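# Fill and close a tin of mosaic nuggets

### The arm

A 6-joint arm with a two-finger parallel gripper is mounted at the origin on the work surface. World frame = base frame: x ahead of the robot, y to its left, z up, the work surface at z = 0. Lengths are in m, angles in rad, forces in N, time in s.
With the tool pointing down it reaches from about 0.25 to 0.775 m from the base axis. Payload 4 kg.
Tool frame: the origin (TCP) lies at the very end of the fingers, on their centre line; the grasp point (between the pads) lies 19 mm behind it (robot.tcp_to_grasp is the distance from the TCP to the grasp point, in m); z points along the fingers, y is the line along which they close (so a half turn about z gives the same grasp; the last joint's range is limited). The gripper opens to 94 mm and grips with 3 to 60 N. Pads are 16 mm wide; open, the fingers measure 119 mm over their backs; the gripper's body (75 mm by 177 mm) begins 78 mm behind the grasp point.
Start: joints at [-1.228, 0.087, 1.371, -0, 1.684, -0.103], TCP at [0.237, -0.496, 0.206] pointing down, gripper open.
Joint ranges: [-3.1, 3.1], [-0.76, 2.03], [0.27, 2.55], [-1.08, 4.22], [0.17, 2.65], [-2.57, 2.57]. Speed limits (rad/s): [2.79, 2.79, 3.14, 3.14, 3.14, 3.14].

### API

Orientations are given as [roll, pitch, yaw] about the fixed x, y, z axes, in that order (R = Rz(yaw) Ry(pitch) Rx(roll)).
In Python, from bench import robot gives the robot as it stands.
- The arm moves only by the shell command python3 nudge.py, which reads ROWS from standard input. ROWS is a JSON list of rows, 1 to 20 of them, each of 5 numbers: the finger opening in m, then dx, dy, dz in m, then a turn about the tool's z in rad; each row shifts and turns the commanded pose from where the row before left it, along the tool's axes as they then stand; what a row does not reach is not made up. A row lasts 1/12 s, in which the tool goes at most 0.0417 m and 0.125 rad, less where a joint would pass 70% of its speed; a pose out of reach is approached as far as the arm can. The fingers move at their own pace and stop on an object; the grip force is fixed at half the most. Time passes only in rows, so rows that do not move let the fingers close. It prints the time, the measured TCP pose, the force, the opening and the grip force at its end. Input that does not fit is refused with a message, and nothing moves.
- robot.get_obs(): the state, without advancing time (a new reading comes with each control period).
- robot.snapshot(name): name is "scene" or "side" or "wrist"; returns a dict with "color" (384x512x3 uint8, blue, green, red), "fx", "fy", "cx", "cy" (pixels), "extrinsics" (4x4, takes a point from world to camera coordinates). Camera axes: x right, y down, z forward; pixel columns grow to the right and rows downward; lengths in m; the calibration is good to about 2 mm. A picture is of the moment at which its call begins. There is no depth.
- robot.close_job(): hands the job in; it is judged then, once.
The state is a dict: "time": time; "joint_positions": joint angles; "qvel": joint speeds; "joint_torque": joint torques, N m; "tool_pos": TCP position; "ee_rot": TCP orientation; "wrist_force": force on the tool from outside, world axes, zero at the start; "wrist_torque": the same for the moment, N m; "width": finger opening in m; "finger_force": force on a finger pad.
Only numpy, scipy, OpenCV 4.12 (cv2) and the standard library are available. Lean on these libraries where they do the work, as an engineer would, in place of code of your own. Each camera call takes 0.05 s, during which the arm holds its last target. There are 200 camera calls.

### The job

Draw the scoop out of the pigeonhole by its bowl, stand it on the bench well clear of the roof and let go of it; then take it by its wooden grip, scoop the four glass nuggets from the trough and tip them all into the squat tin. Stand the scoop back on the bench on its flat floor, off the trough and the tray, and put the lid squarely on the tin. Never touch the nuggets with the fingers, keep the tin upright on the tray, and leave the other cans, the bottle and the brush where they are.

Things in the scene. Friction and masses are not known exactly. Their poses are not given: they have to be found in the camera images.
- rack: low wooden pigeonhole fixed to the bench, open to its front (own -x): outside 174 wide (y), side panels 12 thick, roof 12 thick from x=0 to x=160 with its underside 110 above the bench, closed at the back 152 in; palettes stacked on the roof up to 140 high. Origin: middle of its front edge, on the bench
- scoop: steel scoop, 0.2 kg, bowl out in front of the pigeonhole, handle under its roof. Origin: underside of the bowl at its back wall's middle; +x to the lip, z up. Flat floor 80 long (x 0..80), 64 wide, 2 thick; side walls 2.5 thick, 26 high for x 0..50, then 5 high to x 76; back wall 30 high. It stands on its floor by itself
- scoop_grip (a point): centre of the scoop's wooden grip, (-55, 0, 78) in the scoop's frame: an upright block 50 long (scoop x -80..-30), 16 wide (y), 36 tall (z 60..96), joined to the bowl's back by a 10 dia steel neck
- scoop_lip (a point): middle of the scoop's front lip, at its underside: (80, 0, 0) in the scoop's frame
- trough: grey plastic trough fixed to the bench, left or right of the scoop: 220 long (own x) x 81 wide x 46 high outside, walls and floor 5 thick (inside 210 x 71 x 41). Origin: centre of its underside; +x points to the end farther from the robot, where the nuggets lie (centres at own x 0 to 83 mm); the nearer end is empty
- tray: dark square tray fixed to the bench on the other side, 280 x 280, rim 12 high, wall and floor 4 thick; the tin, lid, can_a and can_b stand one in each quarter. Origin: centre of its underside
- tin: the squat, wide, open tin (the only one wider than tall), 102 dia x 60 high, wall 3, floor 3, 0.25 kg, loose on the tray. Origin: centre of its underside; z up
- lid: the tin's lid, 0.12 kg, lying knob up on the tray: plug 86 dia x 8 deep (chamfered; the tin's mouth is 96), disc 108 dia from 8 to 14 high, stem 14 dia, wooden knob 26 dia from 28 to 52 high. Origin: centre of the plug's underside; seated, the disc rests on the rim and the origin is 52 above the tin's underside
- nugget0: flat rounded green glass nugget, 26 dia x 13 thick, 12 g, slippery (friction about 0.3), its widest part 5 to 7 above its flat underside; lies in the far half of the trough. Origin: centre of its underside
- nugget1: flat rounded green glass nugget, 26 dia x 13 thick, 12 g, slippery (friction about 0.3), its widest part 5 to 7 above its flat underside; lies in the far half of the trough. Origin: centre of its underside
- nugget2: flat rounded green glass nugget, 26 dia x 13 thick, 12 g, slippery (friction about 0.3), its widest part 5 to 7 above its flat underside; lies in the far half of the trough. Origin: centre of its underside
- nugget3: flat rounded green glass nugget, 26 dia x 13 thick, 12 g, slippery (friction about 0.3), its widest part 5 to 7 above its flat underside; lies in the far half of the trough. Origin: centre of its underside
- can_a: bystander: tall open tin can, 73 dia x 100 high, on the tray. Origin: centre of its underside
- can_b: bystander: tall open tin can, 73 dia x 100 high, on the tray. Origin: centre of its underside
- can_c: bystander: tall closed tin can, 75 dia x 100 high, on the bench beside the pigeonhole. Origin: centre of its underside
- bottle: bystander: cream plastic bottle with a cap, 60 dia x 160 high, standing beside the pigeonhole. Origin: centre of its underside
- brush: bystander: paint brush 180 long lying on the bench between the robot and the scoop. Origin: mid-length of it, at bench height

How it is judged:
On the way, in this order (a step that is already met when the one before it is completed fails the run):
1. the scoop stands on the bench, let go, its grip clear in front of the pigeonhole's roof (x of scoop_grip in the frame of rack below -0.03 m and contact force between the fingers and scoop below 0.1 N and height (world z) of scoop below 0.01 m and angle between scoop's own z axis and vertical below 0.1 rad and linear speed of scoop below 0.03 m/s), for 0.2 s.
2. all four nuggets lie in the tin (horizontal distance between each of nugget0, nugget1, nugget2, nugget3 and tin below 0.05 m and z of nugget0 in the frame of tin between -0.002 and 0.055 m and z of nugget1 in the frame of tin between -0.002 and 0.055 m and z of nugget2 in the frame of tin between -0.002 and 0.055 m and z of nugget3 in the frame of tin between -0.002 and 0.055 m), for 0.2 s.
At the end, for the whole second after the job is handed in: all four nuggets in the tin; lid on the tin (centres within 9 mm, height within 4 mm, within 0.07 rad of flush); tin upright on the tray; scoop standing on its flat floor on the bench (within 4 mm, tilt under 0.1 rad); all at rest (all of step 2 and linear speed of each of nugget0, nugget1, nugget2, nugget3, scoop, lid, tin below 0.03 m/s and horizontal distance between lid and tin below 0.009 m and z of lid in the frame of tin between 0.048 and 0.056 m and angle between the z axis of lid and the z axis of tin, either way round below 0.07 rad and angle between lid's own z axis and vertical below 0.2 rad and angle between each of tin, scoop's own z axis and vertical below 0.1 rad and height (world z) of tin between 0.001 and 0.012 m and height (world z) of scoop below 0.004 m); the robot touches nothing.
It fails at once if the fingers touch a nugget (contact force between the fingers and nugget0 above 0.3 N or contact force between the fingers and nugget1 above 0.3 N or contact force between the fingers and nugget2 above 0.3 N or contact force between the fingers and nugget3 above 0.3 N).
It fails at once if a bystander is moved more than 30 mm or tipped (distance of any of can_a, can_b, can_c, bottle, brush from where it was at the start of the episode above 0.03 m or angle between any of can_a, can_b, can_c, bottle's own z axis and vertical above 0.5 rad).
It fails at once if the tin is tipped over (angle between tin's own z axis and vertical above 0.5 rad).
It also fails if it takes over 72 s, if anything falls off the work surface, if the arm or the gripper's body presses on something with over 40 N, if the wrist force passes 120 N, or if a joint passes its speed limit or range.

## Working session

There is one attempt and no reset: what is moved stays moved. The work goes in short steps, Python scripts to look and compute and a shell command to move; the robot and the scene stay as the last step left them, time stands still between calls to the robot, and variables do not carry over. Pictures are saved under pics/ and viewed, at most 10 in all, crops included, and the job is handed in when it is done.

```bash
ls; mkdir -p pics
cat > h.py <<'E'
import numpy as np, cv2
from bench import robot
def snap(n,fn=None):
    s=robot.snapshot(n)
    if fn: cv2.imwrite('pics/'+fn,s['color'])
    return s
def ray(s,u,v):
    E=np.array(s['extrinsics']);R=E[:3,:3];t=E[:3,3]
    d=R.T@np.array([(u-s['cx'])/s['fx'],(v-s['cy'])/s['fy'],1.]);return -R.T@t,d
def plane(s,u,v,z):
    c,d=ray(s,u,v);return c+d*(z-c[2])/d[2]
def tri(*a):
    A=np.zeros((3,3));b=np.zeros(3)
    for s,u,v in a:
        c,d=ray(s,u,v);d=d/np.linalg.norm(d);P=np.eye(3)-np.outer(d,d);A+=P;b+=P@c
    return np.linalg.solve(A,b)
def proj(s,p):
    E=np.array(s['extrinsics']);q=E[:3,:3]@np.array(p)+E[:3,3];return (s['fx']*q[0]/q[2]+s['cx'],s['fy']*q[1]/q[2]+s['cy'])
E
python3 - <<'E'
from h import *
import pickle
a=snap('scene');b=snap('side');pickle.dump((a,b),open('s0.pkl','wb'))
cv2.imwrite('pics/scene0.png',cv2.resize(a['color'],(800,600),interpolation=cv2.INTER_CUBIC));cv2.imwrite('pics/side0.png',cv2.resize(b['color'],(800,600),interpolation=cv2.INTER_CUBIC))
for s in(a,b):
  E=np.array(s['extrinsics']);print(-E[:3,:3].T@E[:3,3],E[2,:3],s['fx'])
print(robot.get_obs())
E
```

```text
bench.py
nudge.py
pics
[ 1.02431509 -0.55300257  0.91395005] [-0.41405942  0.51264031 -0.75216668] 467.00438568631847
[0.19410168 0.49931121 0.804652  ] [ 0.41189518 -0.51008965 -0.75508338] 367.1846882410556
{'time': 0.1, 'joint_positions': array([-1.22810603e+00,  8.78584925e-02,  1.37207440e+00, -1.96271864e-05,
        1.68361548e+00, -1.03061613e-01]), 'qvel': array([ 9.05792834e-05, -1.09007914e-03, -2.00956946e-03,  2.46781933e-03,
       -1.30430195e-03,  3.49537595e-04]), 'joint_torque': array([ 2.64142145e-03, -3.41249514e+01, -3.03302658e+01,  7.20159989e-02,
        3.04729852e-02, -8.42828945e-05]), 'tool_pos': array([ 0.23696711, -0.49578654,  0.20444816]), 'ee_rot': array([-3.13964530e+00, -1.81800185e-04,  4.45749545e-01]), 'wrist_force': array([0.62423426, 0.14998338, 0.28302604]), 'wrist_torque': array([-0.05370483,  0.02744678,  0.02304293]), 'finger_force': 0.0, 'width': 0.09394978059947798}
```
View pics/scene0.png

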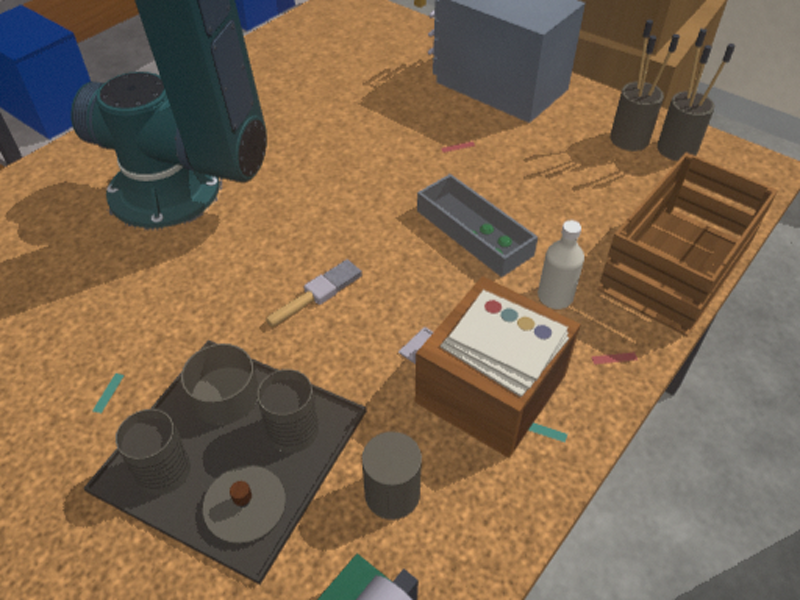

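View pics/side0.png

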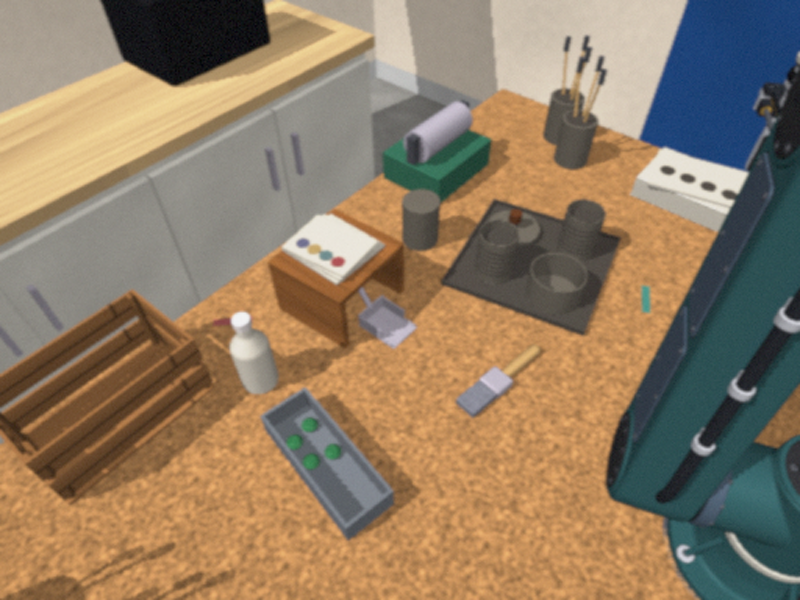

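The pictures show the scoop bowl in front of the rack (side 385,320) and the trough with four nuggets (side 310,445). The tray holds the tin (side 558,282), the lid with its knob (515,215) and the two cans. I'll get rough positions from these.

Run:
```python
from h import *
import pickle
a,b=pickle.load(open('s0.pkl','rb'));k=.64
np.set_printoptions(precision=3,suppress=True)
def P(n,s,u,v,z):print(n,plane(s,u*k,v*k,z))
for n,u,v in[('A',405,250),('B',347,295),('C',272,262),('D',335,213)]:P('roof '+n,b,u,v,.122)
for n,u,v in[('A',417,352),('B',485,283),('C',515,392),('D',578,328)]:P('sroof '+n,a,u,v,.122)
for n,u,v in[('A',263,415),('B',304,392),('C',349,533),('D',392,495)]:P('trough '+n,b,u,v,.046)
for n,u,v in[('A',418,197),('B',450,178),('C',500,262),('D',536,237)]:P('strough '+n,a,u,v,.046)
for n,u,v in[('A',496,203),('B',618,240),('C',586,327),('D',444,283)]:P('tray '+n,b,u,v,.012)
for n,u,v in[('A',209,344),('B',365,408),('C',261,579),('D',88,489)]:P('stray '+n,a,u,v,.012)
P('tin',b,558,275,.06);P('tin s',a,218,375,.06);print('knob',tri((a,240*k,492*k),(b,515*k,215*k)))
for n,u,v in[('lipL',390,346),('lipR',414,325)]:P(n,b,u,v,.003)
for n,u,v in[('',310,424),('',293,441),('',311,461),('',333,452)]:P('nug',b,u,v,.013)
for n,u,v in[('',487,229),('',505,241)]:P('snug',a,u,v,.013)
P('cans rim',b,500,235,.1);P('cans rim',b,584,213,.1);P('s can',a,286,392,.1);P('s can',a,148,435,.1)
P('brush',b,540,350,.005);P('brush',b,470,408,.005);P('bottle',b,260,383,0);P('canc',b,421,205,.1)
c=b['color'][170:235,215:280];cv2.imwrite('pics/sc.png',np.hstack([cv2.resize(c,(400,400),interpolation=cv2.INTER_CUBIC),cv2.resize(a['color'][185:250,240:305],(400,400),interpolation=cv2.INTER_CUBIC)]))
```

```text
roof A [ 0.653 -0.064  0.122]
roof B [0.658 0.076 0.122]
roof C [0.808 0.101 0.122]
roof D [ 0.815 -0.06   0.122]
sroof A [ 0.671 -0.077  0.122]
sroof B [0.671 0.085 0.122]
sroof C [ 0.809 -0.049  0.122]
sroof D [0.82  0.095 0.122]
trough A [0.641 0.288 0.046]
trough B [0.622 0.221 0.046]
trough C [0.421 0.336 0.046]
trough D [0.41  0.261 0.046]
strough A [0.426 0.243 0.046]
strough B [0.439 0.322 0.046]
strough C [0.63  0.2   0.046]
strough D [0.645 0.287 0.046]
tray A [ 0.667 -0.396  0.012]
tray B [ 0.408 -0.454  0.012]
tray C [ 0.351 -0.205  0.012]
tray D [ 0.611 -0.132  0.012]
stray A [ 0.359 -0.201  0.012]
stray B [ 0.625 -0.138  0.012]
stray C [ 0.685 -0.404  0.012]
stray D [ 0.418 -0.465  0.012]
tin [ 0.438 -0.24   0.06 ]
tin s [ 0.447 -0.249  0.06 ]
knob [ 0.596 -0.35   0.046]
lipL [0.598 0.043 0.003]
lipR [ 0.596 -0.021  0.003]
nug [0.592 0.244 0.013]
nug [0.591 0.281 0.013]
nug [0.546 0.286 0.013]
nug [0.531 0.255 0.013]
snug [0.552 0.282 0.013]
snug [0.594 0.277 0.013]
cans rim [ 0.558 -0.224  0.1  ]
cans rim [ 0.468 -0.378  0.1  ]
s can [ 0.565 -0.225  0.1  ]
s can [ 0.474 -0.381  0.1  ]
brush [ 0.39  -0.114  0.005]
brush [0.418 0.058 0.005]
bottle [0.718 0.238 0.   ]
canc [ 0.723 -0.2    0.1  ]
```

View pics/sc.png

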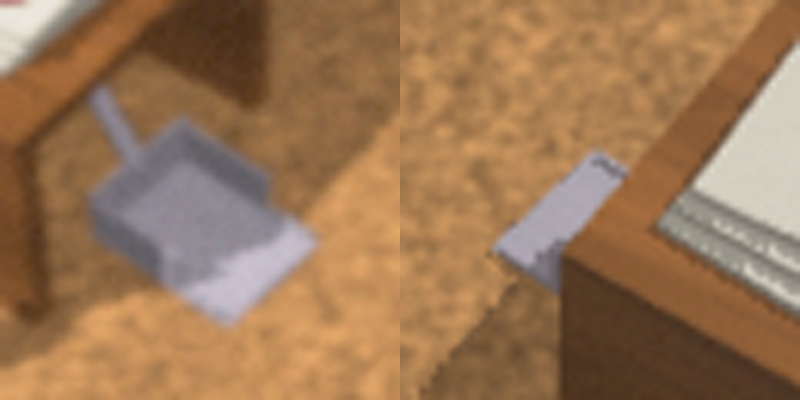

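The crop shows the scoop's lip corners at side px (252.2,222.8) and (266.7,209.3), and at scene px (255.1,225.3) and (272.0,209.7). I'll triangulate those and work out the hover move.

```bash
cat >> h.py <<'E'
np.set_printoptions(precision=4,suppress=True)
def to(x=None,y=None,z=None,yaw=None):
    "print the tool-axes shift (at present yaw) and turn to reach a pointing-down pose"
    o=robot.get_obs();p=o['tool_pos'];ps=o['ee_rot'][2]
    d=np.array([0 if a is None else a-b for a,b in zip((x,y,z),p)])
    c,s=np.cos(ps),np.sin(ps)
    print('t%.2f'%o['time'],'tool shift',np.array([c*d[0]+s*d[1],s*d[0]-c*d[1],-d[2]]),'turn',None if yaw is None else -(yaw-ps),'pos',p,'rot',o['ee_rot'],'q',o['joint_positions'][[0,5]],'w',o['width'],'ff',o['finger_force'])
E
python3 - <<'E'
from h import *
import pickle
a,b=pickle.load(open('s0.pkl','rb'))
print(tri((b,252.2,222.8),(a,255.1,225.3)),'?',tri((b,266.7,209.3),(a,255.1,225.3)),tri((b,252.2,222.8),(a,272,209.7)))
for u,v in((252.2,222.8),(266.7,209.3)):print(plane(b,u,v,.003))
for u,v in((255.1,225.3),(272,209.7)):print(plane(a,u,v,.003))
to(.50,.02,.204,3.14)
E
```

```text
[ 0.5928  0.0098 -0.0327] ? [ 0.592  -0.0218 -0.0012] [ 0.5939  0.0416 -0.0008]
[0.5899 0.0422 0.003 ]
[ 0.5888 -0.02    0.003 ]
[ 0.5951 -0.0234  0.003 ]
[0.5977 0.0408 0.003 ]
t0.10 tool shift [ 0.4597 -0.352   0.0004] turn -2.6942504553889175 pos [ 0.237  -0.4958  0.2044] rot [-3.1396 -0.0002  0.4457] q [-1.2281 -0.1031] w 0.09394978059947798 ff 0.0
```

```bash
echo '[[0.094, 0.0307, -0.0235, 0, 0], [0.094, 0.0307, -0.0235, 0, 0], [0.094, 0.0307, -0.0235, 0, 0], [0.094, 0.0307, -0.0235, 0, 0], [0.094, 0.0307, -0.0235, 0, 0], [0.094, 0.0307, -0.0235, 0, 0], [0.094, 0.0307, -0.0235, 0, 0], [0.094, 0.0307, -0.0235, 0, 0], [0.094, 0.0307, -0.0235, 0, 0], [0.094, 0.0307, -0.0235, 0, 0], [0.094, 0.0307, -0.0235, 0, 0], [0.094, 0.0307, -0.0235, 0, 0], [0.094, 0.0307, -0.0235, 0, 0], [0.094, 0.0307, -0.0235, 0, 0], [0.094, 0.0307, -0.0235, 0, 0]]' | python3 nudge.py
echo '[[0.094, 0, 0, 0, -0.1225], [0.094, 0, 0, 0, -0.1225], [0.094, 0, 0, 0, -0.1225], [0.094, 0, 0, 0, -0.1225], [0.094, 0, 0, 0, -0.1225], [0.094, 0, 0, 0, -0.1225], [0.094, 0, 0, 0, -0.1225], [0.094, 0, 0, 0, -0.1225], [0.094, 0, 0, 0, -0.1225], [0.094, 0, 0, 0, -0.1225], [0.094, 0, 0, 0, -0.1225]]' | python3 nudge.py
echo '[[0.094, 0, 0, 0, -0.1225], [0.094, 0, 0, 0, -0.1225], [0.094, 0, 0, 0, -0.1225], [0.094, 0, 0, 0, -0.1225], [0.094, 0, 0, 0, -0.1225], [0.094, 0, 0, 0, -0.1225], [0.094, 0, 0, 0, -0.1225], [0.094, 0, 0, 0, -0.1225], [0.094, 0, 0, 0, -0.1225], [0.094, 0, 0, 0, -0.1225], [0.094, 0, 0, 0, -0.1225], [0.094, 0, 0, 0, 0]]' | python3 nudge.py
python3 - <<'E'
from h import *
to(.5,.01,yaw=3.1416)
s=snap('wrist','w1.png');E=np.array(s['extrinsics']);print(-E[:3,:3].T@E[:3,3],E[2,:3],s['fx'])
import pickle;pickle.dump(s,open('w1.pkl','wb'))
E
```

```text
time: 1.35
tool_pos: [0.5008, 0.0223, 0.205]
ee_rot: [-3.142, 0.001, 0.446]
wrist_force: [0.8, -0.6, 1.1]
width: 0.0936
finger_force: 0.0
time: 2.27
tool_pos: [0.5003, 0.0204, 0.2048]
ee_rot: [-3.14, -0.0, 1.799]
wrist_force: [-0.6, -0.4, 0.0]
width: 0.094
finger_force: 0.0
time: 3.27
tool_pos: [0.5003, 0.0204, 0.2049]
ee_rot: [3.142, -0.001, -3.14]
wrist_force: [-0.2, 0.5, -0.0]
width: 0.0939
finger_force: 0.0
t3.27 tool shift [ 0.0003 -0.0104 -0.    ] turn -6.282016355555877 pos [0.5003 0.0204 0.2049] rot [ 3.1416 -0.0011 -3.1404] q [-0.0725 -1.6445] w 0.09393270022245377 ff 0.0
[0.423  0.0205 0.3844] [ 0.2635  0.0015 -0.9646] 319.9605863100917
```

View pics/w1.png

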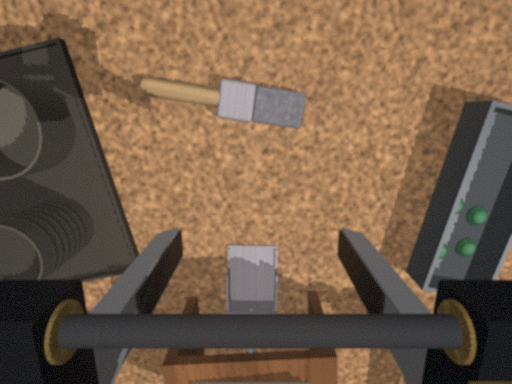

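The wrist view shows the lip edge at row 246 (cols 228–277), the roof front's lower edge at about row 357, and the trough on the right.

Run:
```python
from h import *
import pickle
s=pickle.load(open('w1.pkl','rb'));b=pickle.load(open('s0.pkl','rb'))[1]
for u,v in((228,245.5),(277,245.5)):print('lip',plane(s,u,v,.002))
print('lip tri',tri((s,277,245.5),(b,266.7,209.3)),tri((s,228,245.5),(b,252.2,222.8)),tri((s,228,245.5),(b,266.7,209.3)))
for v in (348,352,358):print('roof',v,plane(s,250,v,.11),plane(s,250,v,.122))
g=s['color'];print(g[335:384:3,200].tolist(), g[335:384:3,290].tolist())
print(g[246-6:312:3,250].tolist())
```

```text
lip [ 0.5914 -0.0198  0.002 ]
lip [0.5912 0.0435 0.002 ]
lip tri [0.5478 0.0378 0.093 ] [ 0.6527 -0.0335 -0.1304] [ 0.5895 -0.0196  0.0038]
roof 348 [0.6567 0.0114 0.11  ] [0.6465 0.0118 0.122 ]
roof 352 [0.6616 0.0113 0.11  ] [0.6512 0.0117 0.122 ]
roof 358 [0.669  0.0113 0.11  ] [0.6582 0.0117 0.122 ]
[[62, 62, 63], [62, 60, 63], [57, 59, 61], [61, 61, 59], [49, 49, 57], [26, 38, 51], [25, 39, 54], [31, 48, 72], [39, 57, 77], [35, 51, 76], [67, 98, 144], [61, 91, 139], [64, 97, 144], [66, 95, 144], [65, 99, 144], [53, 79, 119], [84, 92, 101]] [[64, 63, 65], [54, 56, 57], [67, 65, 68], [62, 60, 60], [53, 58, 67], [50, 72, 98], [41, 56, 78], [28, 42, 66], [43, 71, 105], [64, 94, 137], [60, 90, 133], [57, 87, 130], [62, 91, 132], [51, 77, 116], [37, 58, 94], [44, 64, 99], [89, 97, 104]]
[[100, 138, 183], [87, 123, 162], [154, 152, 162], [172, 167, 176], [167, 160, 170], [168, 165, 170], [169, 165, 173], [152, 148, 157], [128, 124, 131], [126, 124, 132], [128, 124, 132], [125, 124, 131], [128, 124, 130], [127, 123, 130], [125, 123, 131], [125, 122, 130], [125, 120, 128], [125, 123, 128], [131, 125, 133], [126, 121, 127], [107, 105, 110], [88, 86, 92], [85, 83, 88], [105, 102, 106]]
```

```bash
echo '[[0.094, -0.0392, -0.0029, 0, 0], [0.094, -0.0392, -0.0029, 0, 0], [0.094, -0.0392, -0.0029, 0, 0], [0.094, 0, 0, 0.04, 0], [0.094, 0, 0, 0.04, 0], [0.094, 0, 0, 0.04, 0], [0.094, 0, 0, 0.04, 0], [0.094, 0, 0, 0.025, 0], [0.094, 0, 0, 0.0155, 0], [0.094, 0, 0, 0, 0]]' | python3 nudge.py
echo '[[0.05, 0, 0, 0, 0], [0.05, 0, 0, 0, 0], [0.05, 0, 0, 0, 0], [0.05, 0, 0, 0, 0], [0.05, 0, 0, 0, 0], [0.05, 0, 0, 0, 0]]' | python3 nudge.py
```

```text
time: 4.15
tool_pos: [0.6162, 0.0117, 0.0021]
ee_rot: [3.141, -0.006, 3.137]
wrist_force: [0.5, -1.0, -0.4]
width: 0.0942
finger_force: 0.0
time: 4.65
tool_pos: [0.6184, 0.0114, 0.0053]
ee_rot: [-3.141, 0.001, 3.14]
wrist_force: [0.3, 0.2, 0.5]
width: 0.0636
finger_force: 30.0
```

```bash
echo '[[0.05, 0.01, 0, 0, 0], [0.05, 0.02, 0, 0, 0], [0.05, 0.03, 0, 0, 0], [0.05, 0.03, 0, 0, 0], [0.05, 0.02, 0, 0, 0], [0.05, 0.01, 0, 0, 0], [0.05, 0, 0, -0.02, 0], [0.05, 0, 0, -0.03, 0], [0.05, 0, 0, -0.03, 0], [0.05, 0, 0, -0.02, 0]]' | python3 nudge.py
echo '[[0.05, 0, 0, 0, 0.05], [0.05, 0, 0, 0, 0.1], [0.05, 0, 0, 0, 0.12], [0.05, 0, 0, 0, 0.12], [0.05, 0, 0, 0, 0.12], [0.05, 0, 0, 0, 0.12], [0.05, 0, 0, 0, 0.12], [0.05, 0, 0, 0, 0.12], [0.05, 0, 0, 0, 0.12], [0.05, 0, 0, 0, 0.12], [0.05, 0, 0, 0, 0.12], [0.05, 0, 0, 0, 0.12], [0.05, 0, 0, 0, 0.12], [0.05, 0, 0, 0, 0.12], [0.05, 0, 0, 0, 0.12]]' | python3 nudge.py
echo '[[0.05, 0, 0, 0, 0.12], [0.05, 0, 0, 0, 0.12], [0.05, 0, 0, 0, 0.12], [0.05, 0, 0, 0, 0.12], [0.05, 0, 0, 0, 0.12], [0.05, 0, 0, 0, 0.12], [0.05, 0, 0, 0, 0.12], [0.05, 0, 0, 0, 0.12], [0.05, 0, 0, 0, 0.12], [0.05, 0, 0, 0, 0.05], [0.05, 0, 0, 0, 0]]' | python3 nudge.py
python3 - <<'E'
from h import *
to(.57,.06,.0055,.3)
E
```

```text
time: 5.48
tool_pos: [0.4992, 0.0116, 0.1076]
ee_rot: [-3.141, 0.003, 3.141]
wrist_force: [-0.4, 0.1, -1.2]
width: 0.0635
finger_force: 30.2
time: 6.73
tool_pos: [0.4983, 0.0117, 0.1045]
ee_rot: [-3.141, -0.0, 1.425]
wrist_force: [-0.1, -0.5, -2.1]
width: 0.0635
finger_force: 30.2
time: 7.65
tool_pos: [0.4983, 0.0117, 0.1046]
ee_rot: [-3.141, 0.001, 0.3]
wrist_force: [0.1, 0.8, -1.9]
width: 0.0633
finger_force: 30.2
t7.65 tool shift [ 0.0827 -0.025   0.0991] turn -0.00011357083748902985 pos [0.4983 0.0117 0.1046] rot [-3.1413  0.0005  0.2999] q [-0.0904  1.1805] w 0.06333952208224702 ff 30.1740327783358
```

```bash
echo '[[0.05, 0.02, -0.006, 0, 0], [0.05, 0.03, -0.009, 0, 0], [0.05, 0.0327, -0.01, 0, 0], [0.05, 0, 0, 0.03, 0], [0.05, 0, 0, 0.03, 0], [0.05, 0, 0, 0.02, 0], [0.05, 0, 0, 0.01, 0], [0.05, 0, 0, 0.007, 0], [0.05, 0, 0, 0.002, 0], [0.05, 0, 0, 0, 0], [0.05, 0, 0, 0, 0]]' | python3 nudge.py
echo '[[0.094, 0, 0, 0, 0], [0.094, 0, 0, 0, 0], [0.094, 0, 0, 0, 0], [0.094, 0, 0, 0, 0], [0.094, 0, 0, 0, 0], [0.094, 0, 0, 0, 0], [0.094, 0, 0, -0.02, 0], [0.094, 0, 0, -0.04, 0], [0.094, 0, 0, -0.04, 0], [0.094, 0, 0, -0.04, 0], [0.094, 0, 0, -0.04, 0], [0.094, 0, 0, -0.02, 0], [0.094, 0, 0, 0, 0]]' | python3 nudge.py
python3 - <<'E'
from h import *
import pickle
w=snap('wrist');b=snap('side');a=snap('scene');pickle.dump((w,b,a),open('s1.pkl','wb'))
cv2.imwrite('pics/s1.png',np.hstack([cv2.resize(w['color'],(480,360)),cv2.resize(b['color'][130:330,180:360],(320,360),interpolation=cv2.INTER_CUBIC)]))
to()
E
```

```text
time: 8.57
tool_pos: [0.571, 0.0599, 0.0076]
ee_rot: [3.141, -0.003, 0.301]
wrist_force: [0.3, 0.2, -1.2]
width: 0.0634
finger_force: 31.1
time: 9.65
tool_pos: [0.5729, 0.0601, 0.2136]
ee_rot: [3.138, -0.013, 0.301]
wrist_force: [-0.2, 0.6, 0.2]
width: 0.0941
finger_force: 0.0
t9.80 tool shift [0. 0. 0.] turn None pos [0.5692 0.06   0.2046] rot [-3.1411  0.002   0.3008] q [0.0061 1.276 ] w 0.09424770154496906 ff 0.0
```

View pics/s1.png

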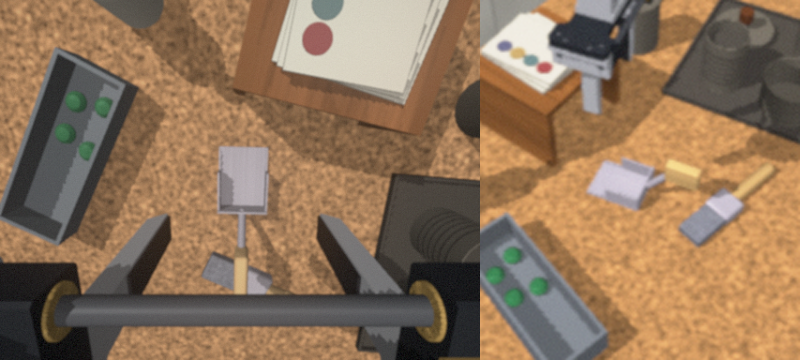

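The scoop stands free. The wrist view has the lip edge at (220–269,148) and the back wall at row 212; the grip in the side crop is at (683,175). The trough is wholly visible. Next I'll measure the grip, trough and nuggets.

Run:
```python
from h import *
import pickle
w,b,a=pickle.load(open('s1.pkl','rb'))
hsv=cv2.cvtColor(w['color'],cv2.COLOR_BGR2HSV)
m=np.zeros((384,512),np.uint8);m[150:232,225:296]=(hsv[150:232,225:296,1]<70)*255
m=cv2.morphologyEx(m,cv2.MORPH_OPEN,np.ones((5,5)))
ys,xs=np.nonzero(m);print(ys.min(),ys.max())
for r in (ys.min()+3,170,180,190,200,210,220,224):
  x=xs[ys==r];print(r,x.min() if len(x) else None,x.max() if len(x) else None)
r=ys.min()
x=xs[ys==r+3];L=plane(w,x.min(),r,.002);R=plane(w,x.max()+1,r,.002);print('lip',L,R)
# wood grip
def grip(s,box):
  y0,y1,x0,x1=box;h=cv2.cvtColor(s['color'],cv2.COLOR_BGR2HSV)[y0:y1,x0:x1];return h
c=b['color'];y0,y1,x0,x1=210,245,280,310
h=cv2.cvtColor(c,cv2.COLOR_BGR2HSV)
print(h[227,270:315].tolist())
for n,s in(('w',w),('b',b),('a',a)):
  h=cv2.cvtColor(s['color'],cv2.COLOR_BGR2HSV);g=cv2.inRange(h,(50,90,40),(85,255,255))
  k,l,st,ce=cv2.connectedComponentsWithStats(g)
  for i in range(1,k):
    if st[i,4]>25:print(n,'nug',ce[i],st[i,4],plane(s,*ce[i],.013))
k=.9375
T=[plane(w,u/k,v/k,.046) for u,v in((57,48),(137,87),(60,243))];print('trough',T)
f=.9;# side crop: scale 320/180=1.778 x, 360/200=1.8 y
for u,v in((508-480,214),(607-480,338)):print('side trough',plane(b,180+u/1.778,130+v/1.8,.046))
```

```text
156 231
159 233 285
170 233 285
180 233 285
190 232 286
200 232 285
210 232 285
220 232 285
224 232 284
lip [0.5869 0.0986 0.002 ] [0.6062 0.0366 0.002 ]
[[134, 16, 205], [136, 17, 196], [136, 20, 188], [138, 21, 183], [139, 20, 181], [133, 18, 167], [156, 18, 139], [5, 37, 130], [12, 78, 141], [10, 71, 151], [7, 43, 161], [176, 24, 170], [171, 19, 178], [9, 44, 186], [16, 94, 189], [17, 116, 195], [18, 118, 198], [18, 120, 198], [18, 121, 200], [18, 119, 206], [17, 119, 206], [18, 123, 210], [17, 120, 208], [17, 117, 211], [17, 116, 208], [18, 120, 211], [18, 120, 216], [18, 117, 223], [19, 117, 229], [19, 113, 236], [21, 107, 241], [21, 109, 242], [19, 115, 232], [17, 123, 208], [16, 132, 182], [15, 136, 180], [15, 139, 182], [15, 137, 186], [15, 139, 197], [15, 138, 214], [15, 139, 222], [16, 136, 225], [15, 138, 228], [16, 136, 229], [16, 135, 229]]
w nug [ 80.2438 107.8858] 324 [0.5894 0.2804 0.013 ]
w nug [109.3182 113.2545] 220 [0.5934 0.2475 0.013 ]
w nug [ 69.0323 141.7032] 310 [0.5474 0.2867 0.013 ]
w nug [ 91.4919 159.8486] 185 [0.5339 0.2579 0.013 ]
b nug [291.2624 106.4439] 606 [ 0.8144 -0.4479  0.013 ]
b nug [412.9762 191.0476] 42 [ 0.2974 -0.3358  0.013 ]
b nug [197.8871 271.5968] 62 [0.5921 0.2449 0.013 ]
b nug [188.0597 282.4627] 67 [0.5894 0.2802 0.013 ]
b nug [212.5797 288.7681] 69 [0.5329 0.2552 0.013 ]
b nug [198.5263 294.9737] 76 [0.5472 0.2871 0.013 ]
a nug [311.4    146.0286] 35 [0.55   0.2836 0.013 ]
a nug [322.8158 153.8158] 38 [0.5919 0.2775 0.013 ]
a nug [ 68.8    251.0833] 120 [ 0.3113 -0.3545  0.013 ]
a nug [350.3861 275.9802] 101 [ 0.851  -0.0064  0.013 ]
a nug [224.3719 371.3702] 570 [ 0.7718 -0.337   0.013 ]
trough [array([0.6429, 0.2907, 0.046 ]), array([0.6294, 0.2008, 0.046 ]), array([0.4168, 0.2537, 0.046 ])]
side trough [0.6243 0.2148 0.046 ]
side trough [0.4078 0.2617 0.046 ]
```

```bash
cat >> h.py <<'E'
def rect(s,x0,x1,y0,y1,z,k):
    "top-down view, rows: x falling from x1, cols: y falling from y1; k px per m"
    P=[(x1,y1),(x1,y0),(x0,y0),(x0,y1)];W,H=int((y1-y0)*k),int((x1-x0)*k)
    M=cv2.getPerspectiveTransform(np.float32([proj(s,(*p,z)) for p in P]),np.float32([(0,0),(W,0),(W,H),(0,H)]))
    return cv2.warpPerspective(s['color'],M,(W,H),flags=cv2.INTER_CUBIC)
E
python3 - <<'E'
from h import *
import pickle
w,b,a=pickle.load(open('s1.pkl','rb'))
t=[rect(w,.39,.67,.17,.36,.046,1400),rect(b,.39,.67,.17,.36,.046,1400),rect(b,.38,.66,-.43,-.18,.064,1000),]
t=[cv2.copyMakeBorder(i,0,400-i.shape[0],0,4,cv2.BORDER_CONSTANT) for i in t]
cv2.imwrite('pics/rect.png',np.hstack(t));print([i.shape for i in t])
E
```

```text
[(400, 269, 3), (400, 269, 3), (400, 254, 3)]
```

View pics/rect.png

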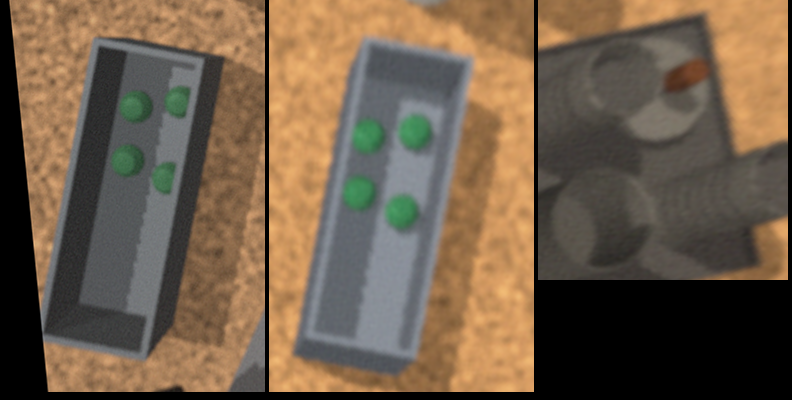

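```bash
echo '[[0.094, -0.0318, 0, 0, 0], [0.094, -0.0318, 0, 0, 0], [0.094, -0.0318, 0, 0, 0], [0.094, 0, 0, 0, -0.121], [0.094, 0, 0, 0, -0.121], [0.094, 0, 0, 0, -0.121], [0.094, 0, 0, 0, -0.121], [0.094, 0, 0, 0, -0.121], [0.094, 0, 0, 0, -0.121], [0.094, 0, 0, 0, -0.121], [0.094, 0, 0, 0, -0.121], [0.094, 0, 0, 0, -0.121], [0.094, 0, 0, 0, -0.121], [0.094, 0, 0, 0, -0.121], [0.094, 0, 0, 0, -0.121]]' | python3 nudge.py
echo '[[0.094, 0, 0, 0, -0.121], [0.094, 0, 0, 0, -0.121], [0.094, 0, 0, 0, -0.121], [0.094, 0, 0, 0, -0.121], [0.094, 0, 0, 0, -0.121], [0.094, 0, 0, 0, -0.121], [0.094, 0, 0, 0, -0.121], [0.094, 0, 0, 0, -0.121], [0.094, 0, 0, 0, -0.121], [0.094, 0, 0, 0, -0.121], [0.094, 0, 0, 0, -0.121], [0.094, 0, 0, 0, -0.121], [0.094, 0, 0, 0, -0.121], [0.094, 0, 0, 0, -0.115], [0.094, 0, 0, 0, 0]]' | python3 nudge.py
python3 - <<'E'
from h import *
to(.4782,.0308,.059,.3-np.pi)
E
```

```text
time: 11.05
tool_pos: [0.4772, 0.0318, 0.2026]
ee_rot: [-3.136, -0.001, 1.759]
wrist_force: [0.2, 0.8, -0.9]
width: 0.0937
finger_force: 0.0
time: 12.3
tool_pos: [0.4773, 0.0318, 0.2028]
ee_rot: [3.14, -0.005, -2.841]
wrist_force: [-0.5, -0.4, 0.9]
width: 0.0942
finger_force: 0.0
t12.30 tool shift [-0.0005 -0.0012  0.1438] turn 0.0009789070074410766 pos [0.4773 0.0318 0.2028] rot [ 3.1397 -0.0054 -2.8406] q [-0.052  -1.9238] w 0.09420114678768246 ff 0.0
```

The rectified view gives the trough rim corners as (95,38), (205,56), (148,358) and (42,341) px. That puts the trough centre near (0.528,0.2725) with yaw about -0.178. Now the grasp of the wooden grip.

```bash
echo '[[0.094, 0, -0.0012, 0.035, 0], [0.094, 0, 0, 0.035, 0], [0.094, 0, 0, 0.035, 0], [0.094, 0, 0, 0.025, 0], [0.094, 0, 0, 0.0138, 0], [0.094, 0, 0, 0, 0], [0.01, 0, 0, 0, 0], [0.01, 0, 0, 0, 0], [0.01, 0, 0, 0, 0], [0.01, 0, 0, 0, 0], [0.01, 0, 0, 0, 0], [0.01, 0, 0, 0, 0], [0.01, 0, 0, 0, 0], [0.01, 0, 0, 0, 0], [0.01, 0, 0, 0, 0]]' | python3 nudge.py
echo '[[0.01, 0, 0, -0.01, 0], [0.01, 0, 0, -0.02, 0], [0.01, 0, 0, -0.03, 0], [0.01, 0, 0, -0.03, 0], [0.01, 0, 0, -0.02, 0], [0.01, 0, 0, -0.01, 0], [0.01, 0, 0, 0, 0]]' | python3 nudge.py
python3 - <<'E'
from h import *
to(yaw=-.178+3.1416-6.2832)
w=snap('wrist');b=snap('side')
import pickle;pickle.dump((w,b),open('s2.pkl','wb'))
cv2.imwrite('pics/s2.png',np.hstack([cv2.resize(w['color'],(400,300)),cv2.resize(b['color'][100:250,180:330],(400,300),interpolation=cv2.INTER_CUBIC)]))
E
```

```text
time: 13.55
tool_pos: [0.4791, 0.0306, 0.0623]
ee_rot: [-3.141, 0.0, -2.842]
wrist_force: [0.5, 0.1, -1.0]
width: 0.0373
finger_force: 0.0
time: 14.13
tool_pos: [0.4807, 0.0305, 0.1856]
ee_rot: [-3.139, 0.006, -2.842]
wrist_force: [-0.0, -0.3, -0.5]
width: 0.0097
finger_force: 0.0
t14.13 tool shift [-0.  0.  0.] turn 0.4772004377554335 pos [0.4807 0.0305 0.1856] rot [-3.1393  0.006  -2.8424] q [-0.0543 -1.9243] w 0.00970627637733361 ff 0.0
```

View pics/s2.png

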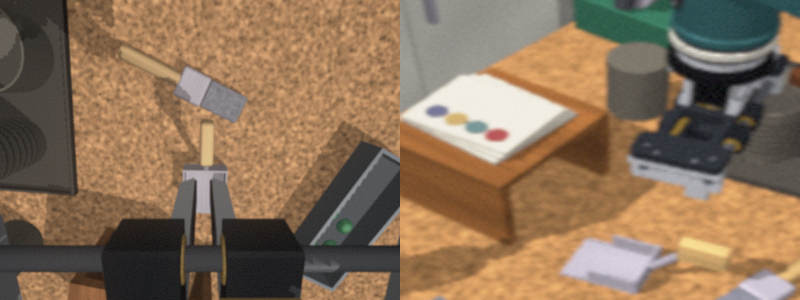

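The picture shows the fingers hadn't finished closing, so the scoop still stands. Its grip is at wrist px (265.6,155) for the rear top edge, and side px (294,226). I'll check its place and regrasp.

Run:
```python
from h import *
import pickle
w,b=pickle.load(open('s2.pkl','rb'))
r=plane(w,265.6,155.5,.096);print('rear top',r, 'grip ctr',r[:2]+.025*np.array([np.cos(.3),np.sin(.3)]),'pt -44',r[:2]+.036*np.array([np.cos(.3),np.sin(.3)]));print(plane(b,294,226.5,.085))
# height of the grip's rear top edge from the two views
for v in (218,220,222):print(v,tri((w,265.6,155.5),(b,303,v)))
L,R=[plane(w,u*1.28,167*1.28,.03) for u in(183,227)];print('back wall',L,R)
to(.4782,.0308,.059)
```

```text
rear top [0.4409 0.0239 0.096 ] grip ctr [0.4648 0.0313] pt -44 [0.4753 0.0345]
[0.4636 0.0333 0.085 ]
218 [0.4422 0.0238 0.1235]
220 [0.4423 0.024  0.1164]
222 [0.4424 0.0241 0.1092]
back wall [0.5212 0.0141 0.03  ] [0.5028 0.0734 0.03  ]
t14.23 tool shift [0.0005 0.0003 0.1226] turn None pos [0.4788 0.0306 0.1816] rot [ 3.1414 -0.0007 -2.8424] q [-0.0543 -1.9243] w 0.00991123056843711 ff 0.0
```

```bash
echo '[[0.06, 0, 0, 0, 0], [0.06, 0, 0, 0, 0], [0.06, 0, 0, 0, 0], [0.06, 0, 0, 0, 0], [0.06, 0, 0, 0, 0], [0.06, 0, 0, 0, 0], [0.06, 0, 0, 0, 0], [0.06, 0.002, 0.003, 0.03, 0], [0.06, 0, 0, 0.035, 0], [0.06, 0, 0, 0.03, 0], [0.06, 0, 0, 0.02, 0], [0.06, 0, 0, 0.0078, 0], [0.06, 0, 0, 0, 0]]' | python3 nudge.py
echo '[[0.01, 0, 0, 0, 0], [0.01, 0, 0, 0, 0], [0.01, 0, 0, 0, 0], [0.01, 0, 0, 0, 0], [0.01, 0, 0, 0, 0], [0.01, 0, 0, 0, 0], [0.01, 0, 0, 0, 0], [0.01, 0, 0, 0, 0], [0.01, 0, 0, 0, 0], [0.01, 0, 0, 0, 0]]' | python3 nudge.py
```

```text
time: 15.32
tool_pos: [0.4745, 0.0329, 0.0572]
ee_rot: [3.14, -0.005, -2.842]
wrist_force: [-0.2, 0.9, -0.9]
width: 0.0599
finger_force: 0.0
time: 16.15
tool_pos: [0.4765, 0.0329, 0.0597]
ee_rot: [-3.141, 0.001, -2.842]
wrist_force: [-0.1, -0.0, 2.4]
width: 0.0155
finger_force: 29.9
```

```bash
echo '[[0.01, 0, 0, -0.01, 0], [0.01, 0, 0, -0.02, 0], [0.01, 0, 0, -0.03, 0], [0.01, 0, 0, -0.03, 0], [0.01, 0, 0, -0.02, 0], [0.01, 0, 0, 0, 0.1195], [0.01, 0, 0, 0, 0.1195], [0.01, 0, 0, 0, 0.1195], [0.01, 0, 0, 0, 0.1195], [0.01, 0, 0, 0, 0], [0.01, 0, 0, 0, 0]]' | python3 nudge.py
python3 - <<'E'
from h import *
to(.3877,.2978,.17,-.178-np.pi+2*np.pi)
E
```

```text
time: 17.07
tool_pos: [0.4759, 0.0329, 0.1693]
ee_rot: [-3.141, -0.001, 2.966]
wrist_force: [-0.6, 0.5, -0.9]
width: 0.0157
finger_force: 29.9
t17.07 tool shift [ 0.1332  0.2454 -0.0007] turn 0.002299102906883288 pos [0.4759 0.0329 0.1693] rot [-3.1415 -0.0008  2.9659] q [-0.0498 -1.4449] w 0.015658144668813836 ff 29.947424232959747
```

```bash
echo '[[0.01, 0.0111, 0.0204, 0, 0], [0.01, 0.0167, 0.0307, 0, 0], [0.01, 0.0167, 0.0307, 0, 0], [0.01, 0.0167, 0.0307, 0, 0], [0.01, 0.0167, 0.0307, 0, 0], [0.01, 0.0167, 0.0307, 0, 0], [0.01, 0.0167, 0.0307, 0, 0], [0.01, 0.0167, 0.0307, 0, 0], [0.01, 0.0053, 0.0101, 0, 0], [0.01, 0, 0, 0, 0], [0.01, 0, 0, 0, 0]]' | python3 nudge.py
python3 - <<'E'
from h import *
import pickle
to(.3877,.2978,.17)
w=snap('wrist');b=snap('side');a=snap('scene');pickle.dump((w,b,a),open('s3.pkl','wb'))
cv2.imwrite('pics/s3.png',np.hstack([cv2.resize(w['color'],(400,300)),cv2.resize(b['color'][210:384,130:330],(400,300),interpolation=cv2.INTER_CUBIC)]))
E
```

```text
time: 17.98
tool_pos: [0.3886, 0.2978, 0.1691]
ee_rot: [-3.14, 0.0, 2.966]
wrist_force: [0.0, -0.8, -2.1]
width: 0.016
finger_force: 30.0
t17.98 tool shift [ 0.0009 -0.0002 -0.0009] turn None pos [0.3886 0.2978 0.1691] rot [-3.1401  0.0001  2.9655] q [ 0.5389 -0.8559] w 0.01595908182239382 ff 29.980409145355225
```

View pics/s3.png

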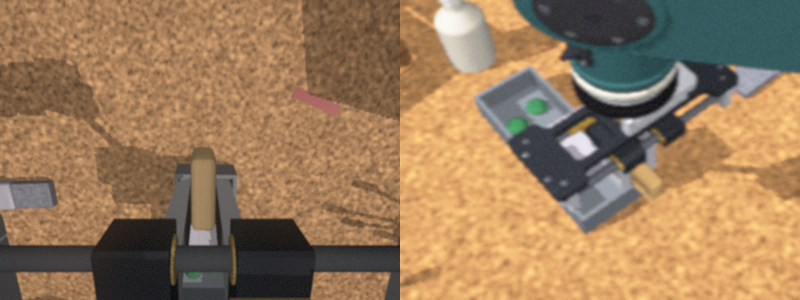

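The wrist view shows the grip at cols 192–215 with its rear edge near row 150, and the trough's near rim at row 166, cols 175–236. I'll check the scoop's level and the lateral alignment numerically.

Run:
```python
from h import *
import pickle
w,b,a=pickle.load(open('s3.pkl','rb'))
p=np.array([.3886,.2978,.1691]);u=np.array([.984,-.177,0]);n=np.array([.177,.984,0])
S=lambda x,y,z:p+u*(x+.045)+n*y+np.array([0,0,z-.0597])
for q in((-.08,0,.096),(-.08,0,.06),(-.03,0,.096),(0,0,.03)):print(q,np.array(proj(w,S(*q)))/1.28)
T=[plane(w,c*1.28,166*1.28,.046) for c in(175,236)];print('near rim',T,(T[0]+T[1])/2)
m=(T[0]+T[1])/2-p;print('lateral of rim mid',m@n,'along',m@u)
# green nuggets under the hand + rim columns
g=cv2.cvtColor(w['color'],cv2.COLOR_BGR2HSV)
for r in(214,220,226,232):print(r,g[r,215:312:3,1].tolist())
```

```text
(-0.08, 0, 0.096) [202.3654 159.899 ]
(-0.08, 0, 0.06) [202.5102 145.954 ]
(-0.03, 0, 0.096) [202.1602 233.5854]
(0, 0, 0.03) [202.3462 221.6587]
near rim [array([0.4027, 0.2596, 0.046 ]), array([0.4162, 0.336 , 0.046 ])] [0.4094 0.2978 0.046 ]
lateral of rim mid 0.003656201351104228 along 0.020505408664251604
214 [119, 119, 111, 113, 44, 26, 28, 31, 20, 33, 106, 103, 106, 99, 104, 103, 106, 104, 107, 102, 100, 27, 33, 34, 21, 24, 27, 41, 89, 118, 120, 119, 114]
220 [124, 124, 110, 63, 22, 27, 30, 40, 23, 25, 98, 102, 105, 103, 103, 111, 105, 106, 104, 101, 100, 28, 25, 28, 28, 32, 36, 25, 29, 100, 115, 118, 123]
226 [122, 116, 113, 14, 0, 9, 11, 8, 2, 6, 96, 106, 103, 102, 100, 105, 104, 102, 97, 108, 85, 6, 4, 6, 2, 4, 4, 4, 4, 18, 117, 116, 119]
232 [115, 108, 114, 20, 11, 6, 17, 13, 12, 15, 102, 98, 104, 102, 101, 108, 111, 101, 104, 106, 99, 15, 12, 10, 10, 13, 21, 48, 2, 24, 118, 119, 118]
```

```bash
echo '[[0.01, 0.001, 0.003, 0, 0.0139], [0.01, 0, 0, 0.02, 0], [0.01, 0, 0, 0.02, 0], [0.01, 0, 0, 0.02, 0], [0.01, 0, 0, 0.01, 0], [0.01, 0, 0, 0.01, 0], [0.01, 0, 0, 0.004, 0], [0.01, 0, 0, 0, 0], [0.01, 0, 0, 0, 0]]' | python3 nudge.py
python3 - <<'E'
from h import *
import pickle
to(.388,.301,.085,2.9516);o=robot.get_obs();print(o['wrist_force'],o['wrist_torque'])
w=snap('wrist');g=cv2.cvtColor(w['color'],cv2.COLOR_BGR2HSV)
cv2.imwrite('pics/s4.png',np.hstack([cv2.resize(w['color'][130:330,150:370],(480,436),interpolation=cv2.INTER_CUBIC)]))
E
```

```text
time: 18.88
tool_pos: [0.3888, 0.3014, 0.0862]
ee_rot: [3.141, 0.001, 2.948]
wrist_force: [0.4, -0.7, -1.4]
width: 0.0158
finger_force: 30.0
t18.88 tool shift [ 0.0007 -0.0006  0.0012] turn -0.0031516802524680365 pos [0.3888 0.3014 0.0862] rot [3.1407 0.0007 2.9484] q [ 0.544  -0.8337] w 0.015793097535403075 ff 29.980655014514923
[ 0.4268 -0.7362 -1.3536] [ 0.0757 -0.0463  0.0422]
```

View pics/s4.png

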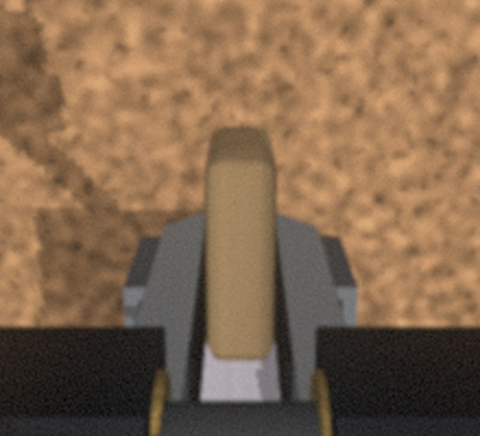

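The view shows the trough rim at cols 124–356 and the grip at 204–275, so the scoop is centred to within 1 mm. I'll lower it and push forward.

```bash
echo '[[0.01, -0.0025, 0, 0.0055, 0], [0.01, -0.0025, 0, 0.0055, 0], [0.01, -0.0025, 0, 0.0055, 0], [0.01, -0.0025, 0, 0.005, 0], [0.01, 0, 0, 0, 0], [0.01, 0, 0, 0, 0]]' | python3 nudge.py
echo '[[0.01, -0.004, 0, 0, 0], [0.01, -0.008, 0, 0, 0], [0.01, -0.01, 0, 0, 0], [0.01, -0.01, 0, 0, 0], [0.01, -0.01, 0, 0, 0], [0.01, -0.01, 0, 0, 0], [0.01, -0.01, 0, 0, 0], [0.01, -0.01, 0, 0, 0], [0.01, 0, 0, 0, 0]]' | python3 nudge.py
python3 -c "
from h import *
o=robot.get_obs();print(o['wrist_force'],o['wrist_torque']);C=np.array([.5284,.274]);print((o['tool_pos'][:2]-C)@[.982,-.189],(o['tool_pos'][:2]-C)@[.189,.982])"
```

```text
time: 19.43
tool_pos: [0.4017, 0.2993, 0.0645]
ee_rot: [3.14, 0.007, 2.948]
wrist_force: [7.8, -0.8, -0.7]
width: 0.0163
finger_force: 30.0
time: 20.18
tool_pos: [0.47, 0.2859, 0.0646]
ee_rot: [3.14, 0.0, 2.948]
wrist_force: [-0.3, 1.2, 4.0]
width: 0.0159
finger_force: 30.0
[-0.3488  1.2261  3.9975] [ 0.0368 -0.385   0.0214]
-0.05964485788349822 0.000673726555092935
```

```bash
echo '[[0.01, -0.005, 0, 0, 0], [0.01, -0.008, 0, 0, 0], [0.01, -0.008, 0, 0, 0], [0.01, -0.006, 0, 0, 0], [0.01, -0.004, 0, 0, 0], [0.01, 0, 0, 0, 0]]' | python3 nudge.py
python3 -c "
from h import *
o=robot.get_obs();print(o['wrist_force'],o['wrist_torque']);C=np.array([.5284,.274]);print((o['tool_pos'][:2]-C)@[.982,-.189],(o['tool_pos'][:2]-C)@[.189,.982])
s=snap('side');g=cv2.inRange(cv2.cvtColor(s['color'],cv2.COLOR_BGR2HSV),(50,90,40),(85,255,255))
k,l,st,ce=cv2.connectedComponentsWithStats(g)
for i in range(1,k):
  if st[i,4]>8:
    p=plane(s,*ce[i],.02);print(ce[i],st[i,4],p,(p[:2]-C)@[.982,-.189],(p[:2]-C)@[.189,.982])
"
```

```text
time: 20.68
tool_pos: [0.4988, 0.2802, 0.0647]
ee_rot: [3.141, -0.002, 2.949]
wrist_force: [-2.7, 0.7, 6.8]
width: 0.0158
finger_force: 30.0
[-2.708   0.7395  6.8083] [-0.0327  0.2631 -0.0007]
-0.030276629023757617 0.0005209495820891204
[280.6677 105.3134] 1541 [ 0.8426 -0.4208  0.02  ] 0.4398799914270238 -0.6229058421695106
[187.5122 275.5854] 41 [0.6001 0.2704 0.02  ] 0.0710965401756408 0.00998013709532679
```

```bash
echo '[[0.01, -0.003, 0, 0, 0], [0.01, -0.003, 0, 0, 0], [0.01, -0.002, 0, 0, 0], [0.01, 0, 0, 0, 0]]' | python3 nudge.py
echo '[[0.01, -0.002, 0, 0, 0], [0.01, -0.002, 0, 0, 0], [0.01, 0, 0, 0, 0]]' | python3 nudge.py
python3 -c "
from h import *
o=robot.get_obs();print(o['wrist_force'],o['wrist_torque']);C=np.array([.5284,.274]);print((o['tool_pos'][:2]-C)@[.982,-.189])"
```

```text
time: 21.07
tool_pos: [0.506, 0.2789, 0.0647]
ee_rot: [3.141, -0.003, 2.949]
wrist_force: [-3.9, 0.8, 6.7]
width: 0.0159
finger_force: 30.0
time: 21.32
tool_pos: [0.5093, 0.2783, 0.0647]
ee_rot: [3.141, -0.004, 2.95]
wrist_force: [-5.7, 0.5, 7.8]
width: 0.0159
finger_force: 30.0
[-5.7268  0.512   7.8477] [0.1014 0.5398 0.061 ]
-0.019568045394254854
```

```bash
echo '[[0.01, -0.002, 0, 0, 0], [0.01, -0.002, 0, 0, 0], [0.01, 0, 0, 0, 0]]' | python3 nudge.py
python3 -c "
from h import *
o=robot.get_obs();print(o['wrist_force'],o['wrist_torque']);C=np.array([.5284,.274]);print((o['tool_pos'][:2]-C)@[.982,-.189])
for n in('side','scene'):
  s=snap(n);g=cv2.inRange(cv2.cvtColor(s['color'],cv2.COLOR_BGR2HSV),(50,80,30),(85,255,255))
  k,l,st,ce=cv2.connectedComponentsWithStats(g)
  for i in range(1,k):
    p=plane(s,*ce[i],.02)
    if st[i,4]>5 and abs(p[0]-.55)<.15 and abs(p[1]-.27)<.1:print(n,ce[i],st[i],(p[:2]-C)@[.982,-.189],(p[:2]-C)@[.189,.982])
"
```

```text
time: 21.57
tool_pos: [0.5097, 0.2782, 0.0646]
ee_rot: [3.142, -0.012, 2.95]
wrist_force: [-15.2, 2.0, 12.7]
width: 0.0161
finger_force: 30.0
[-15.2079   2.0155  12.7424] [ 0.3464  2.0281 -0.0921]
-0.019157698949655074
side [183.3021 273.2292] [176 268  15  11  96] 0.08293118392809529 0.014289216077780458
scene [326.4839 157.6129] [323 156  10   5  31] 0.08290685514019917 0.006778920315867161
```

```bash
echo '[[0.01, 0.004, 0, 0, 0], [0.01, 0, 0, -0.004, 0], [0.01, 0, 0, -0.007, 0], [0.01, 0, 0, -0.01, 0], [0.01, 0, 0, -0.012, 0], [0.01, 0, 0, -0.014, 0], [0.01, 0, 0, -0.014, 0], [0.01, 0, 0, -0.014, 0], [0.01, 0, 0, -0.012, 0], [0.01, 0, 0, -0.008, 0], [0.01, 0, 0, -0.004, 0], [0.01, 0, 0, 0, 0], [0.01, 0, 0, 0, 0]]' | python3 nudge.py
python3 -c "
from h import *
o=robot.get_obs();print(o['wrist_force'],o['wrist_torque']);C=np.array([.5284,.274]);print((o['tool_pos'][:2]-C)@[.982,-.189])
for n in('side','scene'):
  s=snap(n,n+'5.png');g=cv2.inRange(cv2.cvtColor(s['color'],cv2.COLOR_BGR2HSV),(50,80,30),(85,255,255))
  k,l,st,ce=cv2.connectedComponentsWithStats(g)
  for i in range(1,k):
    p=plane(s,*ce[i],.115)
    if st[i,4]>5 and abs(p[0]-.55)<.15 and abs(p[1]-.27)<.1:print(n,ce[i],st[i],(p[:2]-C)@[.982,-.189],(p[:2]-C)@[.189,.982])
a=cv2.imread('pics/side5.png')[190:330,130:270];b=cv2.imread('pics/scene5.png')[90:230,270:410]
cv2.imwrite('pics/s5.png',np.hstack([cv2.resize(i,(400,400),interpolation=cv2.INTER_CUBIC) for i in(a,b)]))
"
```

```text
time: 22.75
tool_pos: [0.5109, 0.2771, 0.1625]
ee_rot: [-3.141, -0.0, 2.949]
wrist_force: [-0.2, -0.5, -1.8]
width: 0.0158
finger_force: 30.0
[-0.2439 -0.5095 -1.8245] [0.0856 0.0448 0.0028]
-0.01780459080748261
side [176.2769 244.5231] [170 240  13  10  65] 0.09962204420118373 0.004975600294461957
side [181.5833 253.375 ] [178 251   7   5  24] 0.0722023985480692 0.008270956168680696
scene [331.9891 135.3388] [321 129  22  14 183] 0.09599691143165205 -0.00208745410039613
```

View pics/s5.png

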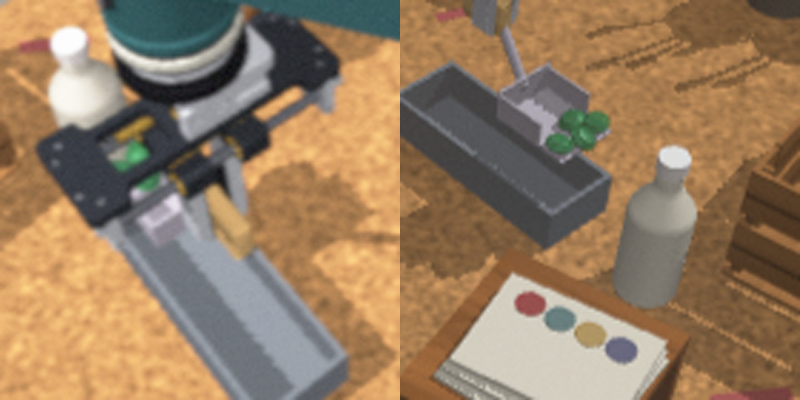

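All four nuggets ride on the scoop, bunched at the lip (scene crop 580,130). I'll ease back over the trough, then use quick-start, slow-stop strokes to slide them toward the back wall.

```bash
echo '[[0.01, 0.002, 0, 0, 0], [0.01, 0.005, 0, 0, 0], [0.01, 0.008, 0, 0, 0], [0.01, 0.011, 0, 0, 0], [0.01, 0.013, 0, 0, 0], [0.01, 0.013, 0, 0, 0], [0.01, 0.012, 0, 0, 0], [0.01, 0.01, 0, 0, 0], [0.01, 0.007, 0, 0, 0], [0.01, 0.004, 0, 0, 0], [0.01, 0.001, 0, 0, 0], [0.01, -0.028, 0, 0, 0], [0.01, -0.023, 0, 0, 0], [0.01, -0.017, 0, 0, 0], [0.01, -0.011, 0, 0, 0], [0.01, -0.006, 0, 0, 0], [0.01, -0.002, 0, 0, 0], [0.01, 0, 0, 0, 0]]' | python3 nudge.py
cat > g.py <<'E'
from h import *
o=robot.get_obs();C=o['tool_pos'];h=o['ee_rot'][2]+np.pi;u=np.array([np.cos(h),np.sin(h)]);n=np.array([-u[1],u[0]]);zf=C[2]-.0597+.002
for nm in('side','scene','wrist'):
  s=snap(nm);g=cv2.inRange(cv2.cvtColor(s['color'],cv2.COLOR_BGR2HSV),(50,80,30),(85,255,255))
  k,l,st,ce=cv2.connectedComponentsWithStats(g)
  for i in range(1,k):
    p=plane(s,*ce[i],zf+.009);x=(p[:2]-C[:2])@u-.045
    if st[i,4]>5 and -.1<x<.2 and abs((p[:2]-C[:2])@n)<.08:
      x0,y0,w,hh=st[i,:4];q=[(plane(s,a,b,zf+.009)[:2]-C[:2])@u-.045 for a,b in zip(*np.nonzero(l==i)[::-1])];print(nm,ce[i],st[i,4],'scoop x %.3f (%.3f..%.3f) y %.3f'%(x,min(q),max(q),(p[:2]-C[:2])@n))
print(o['time'],C,o['wrist_force'])
E
python3 g.py
```

```text
time: 24.35
tool_pos: [0.5119, 0.277, 0.1626]
ee_rot: [-3.141, -0.001, 2.949]
wrist_force: [-0.3, -0.4, -1.9]
width: 0.0162
finger_force: 30.0
side [178.8148 243.2222] 27 scoop x 0.072 (0.066..0.079) y -0.001
side [181.75   253.6346] 52 scoop x 0.044 (0.037..0.051) y 0.009
scene [330.1648 133.6534] 176 scoop x 0.060 (0.033..0.080) y 0.000
wrist [268.6494 308.3161] 174 scoop x 0.033 (0.027..0.037) y 0.008
wrist [255.9478 351.0609] 115 scoop x 0.075 (0.072..0.079) y -0.002
24.35 [0.5119 0.277  0.1626] [-0.3263 -0.4394 -1.9276]
```

```bash
echo '[[0.01, 0.003, 0, 0, 0], [0.01, 0.007, 0, 0, 0], [0.01, 0.011, 0, 0, 0], [0.01, 0.014, 0, 0, 0], [0.01, 0.016, 0, 0, 0], [0.01, 0.016, 0, 0, 0], [0.01, 0.014, 0, 0, 0], [0.01, 0.012, 0, 0, 0], [0.01, 0.009, 0, 0, 0], [0.01, 0.005, 0, 0, 0], [0.01, 0.002, 0, 0, 0], [0.01, -0.036, 0, 0, 0], [0.01, -0.03, 0, 0, 0], [0.01, -0.02, 0, 0, 0], [0.01, -0.013, 0, 0, 0], [0.01, -0.007, 0, 0, 0], [0.01, -0.003, 0, 0, 0], [0.01, 0, 0, 0, 0]]' | python3 nudge.py
echo '[[0.01, 0.003, 0, 0, 0], [0.01, 0.007, 0, 0, 0], [0.01, 0.011, 0, 0, 0], [0.01, 0.014, 0, 0, 0], [0.01, 0.016, 0, 0, 0], [0.01, 0.016, 0, 0, 0], [0.01, 0.014, 0, 0, 0], [0.01, 0.012, 0, 0, 0], [0.01, 0.009, 0, 0, 0], [0.01, 0.005, 0, 0, 0], [0.01, 0.002, 0, 0, 0], [0.01, -0.036, 0, 0, 0], [0.01, -0.03, 0, 0, 0], [0.01, -0.02, 0, 0, 0], [0.01, -0.013, 0, 0, 0], [0.01, -0.007, 0, 0, 0], [0.01, -0.003, 0, 0, 0], [0.01, 0, 0, 0, 0]]' | python3 nudge.py
python3 g.py
```

```text
time: 26.0
tool_pos: [0.512, 0.277, 0.1626]
ee_rot: [-3.141, -0.001, 2.949]
wrist_force: [0.2, 0.1, -2.1]
width: 0.0156
finger_force: 30.0
time: 27.5
tool_pos: [0.512, 0.277, 0.1625]
ee_rot: [-3.141, -0.001, 2.948]
wrist_force: [0.3, -1.1, -2.3]
width: 0.0159
finger_force: 30.0
side [177.25 254.75] 12 scoop x 0.048 (0.045..0.051) y 0.018
side [187.8158 261.7105] 38 scoop x 0.018 (0.012..0.025) y 0.009
scene [321.9919 131.748 ] 123 scoop x 0.041 (0.007..0.075) y -0.010
scene [334.186  131.7907] 43 scoop x 0.061 (0.051..0.072) y 0.013
wrist [272.0217 294.3478] 46 scoop x 0.020 (0.015..0.022) y 0.011
wrist [250.0851 305.0142] 282 scoop x 0.030 (0.020..0.037) y -0.007
27.5 [0.512  0.277  0.1625] [ 0.2927 -1.1162 -2.2826]
```

The nuggets now sit back in the bowl (scoop x 7–72 mm). Next I'll carry them toward the tin.

```bash
echo '[[0.01, 0, -0.008, 0, 0], [0.01, 0, -0.016, 0, 0], [0.01, 0, -0.024, 0, 0], [0.01, 0, -0.03, 0, 0], [0.01, 0, -0.03, 0, 0], [0.01, 0, -0.03, 0, 0], [0.01, 0, -0.03, 0, 0], [0.01, 0, -0.03, 0, 0], [0.01, 0, -0.03, 0, 0], [0.01, 0, -0.024, 0, 0], [0.01, 0, -0.016, 0, 0], [0.01, 0, -0.01, 0, 0], [0.01, 0, -0.004, 0, 0], [0.01, 0, 0, 0, 0]]' | python3 nudge.py
echo '[[0.01, 0, 0, 0, 0.02], [0.01, 0, 0, 0, 0.05], [0.01, 0, 0, 0, 0.08], [0.01, 0, 0, 0, 0.1], [0.01, 0, 0, 0, 0.12], [0.01, 0, 0, 0, 0.12], [0.01, 0, 0, 0, 0.12], [0.01, 0, 0, 0, 0.12], [0.01, 0, 0, 0, 0.12], [0.01, 0, 0, 0, 0.12], [0.01, 0, 0, 0, 0.12], [0.01, 0, 0, 0, 0.1], [0.01, 0, 0, 0, 0.08], [0.01, 0, 0, 0, 0.06], [0.01, 0, 0, 0, 0.03], [0.01, 0, 0, 0, 0.0186], [0.01, 0, 0, 0, 0]]' | python3 nudge.py
python3 g.py
python3 - <<'E'
from h import *
to(.443,-.101,.138,np.pi/2)
s=snap('wrist','w6.png');b=snap('side','side6.png');snap('scene','scene6.png')
E
```

```text
time: 28.82
tool_pos: [0.4574, -0.0004, 0.163]
ee_rot: [-3.142, 0.0, 2.947]
wrist_force: [0.1, -0.1, -1.3]
width: 0.016
finger_force: 30.0
time: 30.23
tool_pos: [0.4581, 0.0013, 0.1628]
ee_rot: [3.141, -0.0, 1.571]
wrist_force: [0.7, -0.6, -2.4]
width: 0.0158
finger_force: 30.0
side [322.5946 185.8378] 37 scoop x 0.056 (0.045..0.066) y 0.013
side [327.7231 194.5077] 65 scoop x 0.039 (0.022..0.064) y -0.013
scene [202.4444 179.5333] 45 scoop x 0.017 (0.007..0.027) y 0.011
scene [186.1304 183.7913] 115 scoop x 0.051 (0.028..0.074) y -0.009
scene [192.4754 192.6721] 61 scoop x 0.061 (0.050..0.072) y 0.021
wrist [271.8077 294.7308] 26 scoop x 0.022 (0.019..0.023) y 0.009
wrist [250.3219 304.5856] 292 scoop x 0.031 (0.021..0.039) y -0.008
30.2333 [0.4581 0.0013 0.1628] [ 0.6768 -0.6012 -2.4479]
t30.38 tool shift [-0.1017 -0.0151  0.0249] turn 0.0006147179342121945 pos [0.458  0.0007 0.1629] rot [ 3.1415 -0.0001  1.5714] q [-0.1223 -0.1229] w 0.015576943906029197 ff 29.999436736106873
```

```bash
echo '[[0.01, -0.006, -0.002, 0, 0], [0.01, -0.012, -0.003, 0, 0], [0.01, -0.018, -0.003, 0, 0], [0.01, -0.02, -0.003, 0, 0], [0.01, -0.018, -0.0025, 0, 0], [0.01, -0.013, 0, 0, 0], [0.01, -0.009, 0, 0, 0], [0.01, -0.005, 0, 0, 0], [0.01, -0.0017, 0, 0.004, 0], [0.01, 0, 0, 0.008, 0], [0.01, 0, 0, 0.008, 0], [0.01, 0, 0, 0.0045, 0], [0.01, 0, 0, 0, 0], [0.01, 0, 0, 0, 0]]' | python3 nudge.py
python3 g.py
```

```text
time: 31.7
tool_pos: [0.444, -0.1017, 0.1376]
ee_rot: [-3.14, -0.001, 1.571]
wrist_force: [0.4, -0.3, -1.6]
width: 0.0161
finger_force: 30.0
side [347.9286 173.5   ] 14 scoop x 0.057 (0.047..0.066) y 0.009
side [353.1026 180.1282] 78 scoop x 0.044 (0.021..0.070) y -0.015
scene [167.7273 210.2545] 55 scoop x 0.017 (0.006..0.028) y 0.011
scene [150.4191 215.0662] 136 scoop x 0.051 (0.027..0.074) y -0.010
scene [156.2286 224.6143] 70 scoop x 0.061 (0.050..0.072) y 0.020
wrist [272.5862 294.3448] 29 scoop x 0.022 (0.018..0.023) y 0.011
wrist [250.3322 304.6194] 289 scoop x 0.031 (0.022..0.039) y -0.007
31.7 [ 0.444  -0.1017  0.1376] [ 0.4484 -0.3073 -1.5905]
```

```bash
echo '[[0.01, -0.006, 0, 0, 0], [0.01, -0.012, 0, 0, 0], [0.01, -0.019, 0, 0, 0], [0.01, 0.037, 0, 0, 0], [0.01, 0, 0, 0, 0], [0.01, 0, 0, 0, 0], [0.01, 0, 0, 0, 0]]' | python3 nudge.py
python3 g.py
```

```text
time: 32.43
tool_pos: [0.4446, -0.1034, 0.1387]
ee_rot: [3.141, 0.001, 1.57]
wrist_force: [0.4, 0.3, -1.5]
width: 0.0158
finger_force: 30.0
side [350.0256 173.2564] 39 scoop x 0.059 (0.048..0.070) y 0.004
side [362.4211 184.2105] 19 scoop x 0.044 (0.036..0.052) y -0.043
scene [151.2857 224.1286] 70 scoop x 0.066 (0.055..0.076) y 0.011
scene [133.6053 237.1447] 76 scoop x 0.114 (0.103..0.125) y 0.007
scene [132.5857 250.9857] 70 scoop x 0.139 (0.129..0.149) y 0.032
scene [140.25  254.375] 8 scoop x 0.135 (0.130..0.139) y 0.051
32.4333 [ 0.4446 -0.1034  0.1387] [ 0.3648  0.305  -1.4752]
```

```bash
echo '[[0.01, -0.006, 0, 0, 0], [0.01, -0.012, 0, 0, 0], [0.01, -0.019, 0, 0, 0], [0.01, 0.037, 0, 0, 0], [0.01, 0, 0, 0, 0], [0.01, 0, 0, 0, 0], [0.01, 0, 0, 0, 0]]' | python3 nudge.py
python3 g.py
python3 - <<'E'
from h import *
for n in('scene','side'):
  s=snap(n,n+'7.png');g=cv2.inRange(cv2.cvtColor(s['color'],cv2.COLOR_BGR2HSV),(50,80,30),(85,255,255))
  k,l,st,ce=cv2.connectedComponentsWithStats(g)
  for i in range(1,k):
    p=plane(s,*ce[i],.017)
    if st[i,4]>5 and .3<p[0]<.7 and -.45<p[1]<.4:print(n,ce[i],st[i,4],p)
E
```

```text
time: 33.17
tool_pos: [0.4445, -0.1033, 0.1384]
ee_rot: [3.141, 0.001, 1.57]
wrist_force: [-0.7, 0.5, -1.9]
width: 0.0157
finger_force: 30.0
side [362.75   184.1875] 16 scoop x 0.045 (0.038..0.053) y -0.043
scene [133.6447 236.9342] 76 scoop x 0.113 (0.102..0.125) y 0.007
scene [132.4737 250.9211] 76 scoop x 0.139 (0.128..0.150) y 0.032
scene [140.7778 254.    ] 9 scoop x 0.133 (0.130..0.137) y 0.051
wrist [254.8043 350.2174] 46 scoop x 0.074 (0.073..0.076) y -0.004
33.1667 [ 0.4445 -0.1033  0.1384] [-0.748   0.4674 -1.9077]
scene [133.7867 236.96  ] 75 [ 0.4008 -0.2358  0.017 ]
scene [ 68.8455 251.1138] 123 [ 0.3146 -0.3554  0.017 ]
scene [132.4868 250.9079] 76 [ 0.4281 -0.2639  0.017 ]
scene [140.7778 254.    ] 9 [ 0.4493 -0.2577  0.017 ]
side [362.6471 184.2941] 17 [ 0.4226 -0.2632  0.017 ]
```

```bash
echo '[[0.01, 0.01, 0, 0, 0], [0.01, 0.025, 0, -0.01, 0], [0.01, 0.035, 0, -0.01, 0], [0.01, 0.035, 0, 0, 0], [0.01, 0.035, 0, 0, 0], [0.01, 0.02, 0, 0, 0], [0.01, 0.01, 0, 0, 0], [0.01, 0, 0, 0, 0]]' | python3 nudge.py
python3 - <<'E'
from h import *
to()
for n in('scene','side','wrist'):
  s=snap(n,n+'8.png');h=cv2.cvtColor(s['color'],cv2.COLOR_BGR2HSV);g=cv2.inRange(h,(45,80,25),(88,255,255))
  k,l,st,ce=cv2.connectedComponentsWithStats(g)
  for i in range(1,k):
    p=plane(s,*ce[i],.016)
    if st[i,4]>5 and .3<p[0]<.72 and -.45<p[1]<.4:print(n,ce[i],st[i],p)
E
```

```text
time: 34.08
tool_pos: [0.4442, 0.0696, 0.1584]
ee_rot: [3.142, -0.0, 1.574]
wrist_force: [-0.4, 0.3, -0.7]
width: 0.0158
finger_force: 30.0
t34.08 tool shift [0. 0. 0.] turn None pos [0.4442 0.0696 0.1584] rot [ 3.1415 -0.0004  1.5741] q [0.029  0.0257] w 0.01578355743321736 ff 29.99992311000824
scene [133.725 237.   ] [129 233  11   9  80] [ 0.4001 -0.2356  0.016 ]
scene [ 69.     251.0698] [ 60 239  19  25 129] [ 0.314  -0.3549  0.016 ]
scene [132.52 250.96] [128 247  10   9  75] [ 0.4276 -0.2636  0.016 ]
scene [141. 254.] [139 253   5   3   8] [ 0.449 -0.257  0.016]
side [357.3838 180.7374] [349 177  16   9  99] [ 0.442  -0.2672  0.016 ]
```

```bash
echo '[[0.01, 0, 0.02, 0, 0], [0.01, 0, 0.035, 0, 0], [0.01, 0, 0.025, 0, 0], [0.01, 0, 0, 0.02, 0], [0.01, 0, 0, 0.03, 0], [0.01, 0, 0, 0.025, 0], [0.01, 0, 0, 0.015, 0], [0.01, 0, 0, 0.006, 0], [0.01, 0, 0, 0.0025, 0], [0.01, 0, 0, 0, 0], [0.01, 0, 0, 0, 0]]' | python3 nudge.py
python3 - <<'E'
from h import *
o=robot.get_obs();to();print(o['wrist_force'])
for n in('scene','side'):
  s=snap(n);I=rect(s,.34,.69,-.47,-.12,.064,2000);cv2.imwrite('pics/rt_%s.png'%n,I)
  g=cv2.GaussianBlur(cv2.cvtColor(I,cv2.COLOR_BGR2GRAY),(7,7),1.5)
  for rr in((94,106),(106,112)):
    c=cv2.HoughCircles(g,cv2.HOUGH_GRADIENT,1,60,param1=60,param2=18,minRadius=rr[0],maxRadius=rr[1])
    if c is not None:
      for q in c[0][:5]:print(n,rr,'ctr',.69-q[1]/2000,-.12-q[0]/2000,'r',q[2]/2)
E
```

```text
time: 35.15
tool_pos: [0.5254, 0.0667, 0.0607]
ee_rot: [3.14, 0.0, 1.569]
wrist_force: [-0.4, 0.4, -1.5]
width: 0.0157
finger_force: 30.0
t35.15 tool shift [0. 0. 0.] turn None pos [0.5254 0.0667 0.0607] rot [3.1395 0.0004 1.5692] q [0.0196 0.0212] w 0.01566756368044084 ff 29.99762713909149
[-0.3598  0.3619 -1.4813]
scene (94, 106) ctr 0.61825 -0.36025 r 50.85
scene (94, 106) ctr 0.44375 -0.24675 r 50.45
```

```bash
echo '[[0.01, 0, 0, 0.0015, 0], [0.01, 0, 0, 0.001, 0], [0.01, 0, 0, 0, 0], [0.04, 0, 0, 0, 0], [0.06, 0, 0, 0, 0], [0.06, 0, 0, 0, 0], [0.06, 0, 0, 0, 0], [0.06, 0, 0, 0, 0], [0.06, 0, 0, 0, 0], [0.06, 0, 0, 0, 0], [0.06, 0, 0, 0, 0], [0.06, 0, 0, -0.02, 0], [0.06, 0, 0, -0.04, 0], [0.06, 0, 0, -0.04, 0], [0.06, 0, 0, -0.04, 0], [0.06, 0, 0, -0.03, 0], [0.06, 0, 0, 0, 0], [0.06, 0, 0, 0, 0]]' | python3 nudge.py
python3 - <<'E'
from h import *
to(.47,-.25,.23,np.pi/2)
E
```

```text
time: 36.75
tool_pos: [0.5257, 0.0676, 0.23]
ee_rot: [3.136, -0.0, 1.57]
wrist_force: [-0.0, 0.0, 0.7]
width: 0.06
finger_force: 0.0
t36.75 tool shift [-0.3176 -0.0556  0.    ] turn -0.00047911026914126964 pos [0.5257 0.0676 0.23  ] rot [ 3.136  -0.      1.5703] q [0.021  0.0214] w 0.05998889227711412 ff 0.0
```

```bash
echo '[[0.06, -0.02, -0.002, 0, 0], [0.06, -0.038, -0.003, 0, 0], [0.06, -0.038, -0.003, 0, 0], [0.06, -0.038, -0.003, 0, 0], [0.06, -0.038, -0.003, 0, 0], [0.06, -0.038, -0.003, 0, 0], [0.06, -0.038, -0.003, 0, 0], [0.06, -0.038, -0.003, 0, 0], [0.06, -0.038, -0.003, 0, 0], [0.06, -0.036, 0, 0, 0], [0.06, -0.018, 0, 0, 0], [0.06, 0, 0, 0, 0], [0.06, 0, 0, 0, 0]]' | python3 nudge.py
python3 - <<'E'
from h import *
import pickle
to()
s=snap('wrist','w9.png');pickle.dump(s,open('w9.pkl','wb'));sc=snap('scene');sd=snap('side');pickle.dump((s,sc,sd),open('s9.pkl','wb'))
h=cv2.cvtColor(s['color'],cv2.COLOR_BGR2HSV);g=cv2.inRange(h,(45,80,25),(88,255,255))
k,l,st,ce=cv2.connectedComponentsWithStats(g)
for i in range(1,k):
    if st[i,4]>5:print('nug',ce[i],st[i],plane(s,*ce[i],.017))
r=cv2.inRange(h,(0,110,20),(14,255,160));k,l,st,ce=cv2.connectedComponentsWithStats(cv2.morphologyEx(r,cv2.MORPH_OPEN,np.ones((3,3))))
for i in range(1,k):
    if st[i,4]>40:print('red',ce[i],st[i],plane(s,*ce[i],.056))
for nm,z in(('tin',.064),('lid',.018)):
  for n,S in(('wrist',s),('scene',sc),('side',sd)):
    I=rect(S,.34,.69,-.47,-.12,z,2000)
    q=cv2.GaussianBlur(cv2.cvtColor(I,cv2.COLOR_BGR2GRAY),(7,7),1.5)
    lo,hi=((96,106) if nm=='tin' else (102,113))
    c=cv2.HoughCircles(q,cv2.HOUGH_GRADIENT,1,60,param1=60,param2=16,minRadius=lo,maxRadius=hi)
    if c is not None:
      for q in c[0][:4]:print(nm,n,.69-q[1]/2000,-.12-q[0]/2000,'r',q[2]/2)
E
```

```text
time: 37.83
tool_pos: [0.4977, -0.31, 0.2251]
ee_rot: [-3.139, -0.003, 1.569]
wrist_force: [0.4, -0.0, 0.0]
width: 0.0599
finger_force: 0.0
t37.83 tool shift [0. 0. 0.] turn None pos [ 0.4977 -0.31    0.2251] rot [-3.1386 -0.0034  1.569 ] q [-0.6544 -0.6525] w 0.059929047326594556 ff 0.0
nug [177.0952 111.8095] [171 103  14  20 189] [ 0.3996 -0.2338  0.017 ]
nug [212.2491 139.701 ] [190 125  45  35 863] [ 0.4396 -0.2661  0.017 ]
nug [492.0792 256.7761] [ 458  183   54  131 4029] [ 0.8025 -0.4184  0.017 ]
nug [491.5333 199.5333] [488 196   7   8  15] [ 0.787  -0.3402  0.017 ]
nug [481. 212.] [480 209   4   6   9] [ 0.7768 -0.3566  0.017 ]
nug [479.1818 217.9091] [476 216   7   6  11] [ 0.7759 -0.3645  0.017 ]
red [344.574  212.8787] [335 202  20  22 338] [ 0.5935 -0.3454  0.056 ]
tin wrist 0.44075 -0.24425 r 50.65
tin wrist 0.56425 -0.23175 r 48.9
tin wrist 0.58375 -0.33725 r 50.35
tin scene 0.61925 -0.35975 r 50.9
tin scene 0.44375 -0.24675 r 50.8
lid wrist 0.43325 -0.24575001 r 54.6
lid wrist 0.59525 -0.34675 r 53.2
lid wrist 0.58425 -0.21425 r 51.8
lid wrist 0.45125002 -0.42475 r 51.7
lid scene 0.41225 -0.23025 r 53.45
lid scene 0.59625 -0.34975 r 53.25
```

Run:
```python
from h import *
import pickle
s,sc,sd=pickle.load(open('s9.pkl','rb'))
print('A',tri((s,177.1,111.8),(sc,133.7,237.0)))
h=cv2.cvtColor(sc['color'],cv2.COLOR_BGR2HSV);r=cv2.inRange(h,(0,110,20),(14,255,160))
k,l,st,ce=cv2.connectedComponentsWithStats(r)
for i in range(1,k):
    p=plane(sc,*ce[i],.05)
    if st[i,4]>30 and abs(p[0]-.6)<.06 and abs(p[1]+.35)<.06:print('knob sc',ce[i],st[i],p,tri((s,344.6,212.9),(sc,*ce[i])))
# scoop check on bench: lilac wall blob + grip
g=cv2.inRange(cv2.cvtColor(s['color'],cv2.COLOR_BGR2HSV),(45,80,25),(88,255,255))[95:170,160:250]
d=cv2.distanceTransform(g,cv2.DIST_L2,5);
for r in range(25,68,3):print(''.join('#' if v else '.' for v in g[r,5:80:2]))
```

```text
A [ 0.3983 -0.2342  0.013 ]
knob sc [153.515  315.2096] [147 308  14  16 167] [ 0.5989 -0.3507  0.05  ] [ 0.5965 -0.3493  0.0447]
.....#.##.............................
......................................
................###.........#####.....
..............#######.....########....
.............#########....#########...
.............#########...##########...
.............#########....#########...
..............########....########....
.................##############.......
....................########..........
...................##########.........
....................#########.........
.....................#######..........
.......................###............
......................................
```

Three nuggets lie flat. The fourth (A) seems to stand on edge against the tin's wall, about 45 mm off centre, which is too near the 50 mm limit. I'll tap the tin lightly from the -x side with closed fingers to topple it flat.

```bash
echo '[[0, 0.0161, -0.02, 0, 0], [0, 0.0161, -0.04, 0, 0], [0, 0.0161, -0.04, 0, 0], [0, 0.0161, -0.04, 0, 0], [0, 0, 0, 0.03, 0], [0, 0, 0, 0.04, 0], [0, 0, 0, 0.04, 0], [0, 0, 0, 0.04, 0], [0, 0, 0, 0.03, 0], [0, 0, 0, 0.01, 0], [0, 0, 0, 0, 0]]' | python3 nudge.py
python3 - <<'E'
from h import *
to(.374,-.2455,.035)
E
```

```text
time: 38.9
tool_pos: [0.3608, -0.2448, 0.0349]
ee_rot: [-3.137, -0.004, 1.572]
wrist_force: [-0.1, -0.4, 0.1]
width: 0.0002
finger_force: 0.0
t38.90 tool shift [-0.0007  0.0132 -0.0001] turn None pos [ 0.3608 -0.2448  0.0349] rot [-3.1372 -0.0041  1.5722] q [-0.7265 -0.728 ] w 0.00023195466505309198 ff 0.0
```

```bash
echo '[[0, 0, 0.01, 0, 0], [0, 0, 0.022, 0, 0], [0, 0, -0.03, 0, 0], [0, 0, 0, 0, 0], [0, 0, 0, -0.04, 0], [0, 0, 0, -0.04, 0], [0, 0, 0, -0.04, 0], [0, 0, 0, -0.04, 0], [0, 0, 0, -0.03, 0], [0.06, -0.0161, 0.04, 0, 0], [0.06, -0.0161, 0.04, 0, 0], [0.06, -0.0161, 0.04, 0, 0], [0.06, -0.0161, 0.019, 0, 0], [0.06, 0, 0, 0, 0], [0.06, 0, 0, 0, 0]]' | python3 nudge.py
cat > m.py <<'E'
from h import *
import pickle
to()
s=snap('wrist');sc=snap('scene');sd=snap('side');pickle.dump((s,sc,sd),open('s10.pkl','wb'))
for n,S in(('w',s),('sc',sc)):
  g=cv2.inRange(cv2.cvtColor(S['color'],cv2.COLOR_BGR2HSV),(45,80,25),(88,255,255))
  k,l,st,ce=cv2.connectedComponentsWithStats(g)
  for i in range(1,k):
    p=plane(S,*ce[i],.017)
    if st[i,4]>5 and .3<p[0]<.7:print('nug',n,ce[i],st[i],p)
  if n=='w':
    for r in range(95,180,3):print(''.join('#' if v else '.' for v in g[r,160:256:2]))
for nm,z in(('tin',.064),('lid',.018)):
  for n,S in(('wrist',s),('scene',sc),('side',sd)):
    I=rect(S,.34,.69,-.47,-.12,z,2000)
    q=cv2.GaussianBlur(cv2.cvtColor(I,cv2.COLOR_BGR2GRAY),(7,7),1.5)
    lo,hi=((98,105) if nm=='tin' else (104,112))
    c=cv2.HoughCircles(q,cv2.HOUGH_GRADIENT,1,60,param1=60,param2=16,minRadius=lo,maxRadius=hi)
    if c is not None:
      for q in c[0][:4]:
        p=np.array([.69-q[1]/2000,-.12-q[0]/2000]);
        if np.hypot(*(p-([.445,-.246] if nm=='tin' else [.596,-.348])))<.03:print(nm,n,p,'r',q[2]/2)
E
python3 m.py
```

```text
time: 40.15
tool_pos: [0.5011, -0.3109, 0.2292]
ee_rot: [3.139, 0.002, 1.571]
wrist_force: [0.0, -0.0, 0.5]
width: 0.0371
finger_force: 0.0
t40.15 tool shift [0. 0. 0.] turn None pos [ 0.5011 -0.3109  0.2292] rot [3.1391 0.0016 1.5708] q [-0.6515 -0.6515] w 0.037129893246832725 ff 0.0
nug w [219.492  112.0096] [210 102  20  21 313] [ 0.4533 -0.2361  0.017 ]
nug w [224.7817 137.7166] [201 123  48  35 875] [ 0.4587 -0.266   0.017 ]
................................................
................................................
................................................
...........................######...............
..........................########..............
.........................##########.............
.........................##########.............
..........................#########.............
...........................#######..............
..............................##................
.......................######........######.....
.....................#########......########....
.....................#########.....##########...
.....................########
[... 422 characters left out ...]
......................................
................................................
................................................
................................................
................................................
................................................
................................................
nug sc [ 69.     251.0698] [ 60 239  19  25 129] [ 0.3148 -0.3551  0.017 ]
nug sc [143.0645 253.457 ] [133 246  22  17 186] [ 0.4522 -0.2534  0.017 ]
nug sc [147.963  260.5185] [144 259   9   4  27] [ 0.475  -0.2594  0.017 ]
tin wrist [ 0.4672 -0.2472] r 50.55
tin scene [ 0.4717 -0.2488] r 49.45
lid wrist [ 0.5947 -0.3478] r 53.3
lid scene [ 0.5968 -0.3498] r 53.35
```

Nugget A now lies flat with the others, inside the tin. The tin has shifted to about (0.4695,-0.248), still clear of can_b. Next is the lid.

```bash
echo '[[0.06, -0.0126, 0.0315, 0, 0], [0.06, -0.0126, 0.0315, 0, 0], [0.06, -0.0126, 0.0315, 0, 0], [0.06, 0, 0, 0.04, 0], [0.06, 0, 0, 0.04, 0], [0.06, 0, 0, 0.02, 0], [0.06, 0, 0, 0, 0], [0.06, 0, 0, 0, 0]]' | python3 nudge.py
python3 - <<'E'
from h import *
to(.5957,-.3488,.025,np.pi/2)
s=snap('scene');r=cv2.inRange(cv2.cvtColor(s['color'],cv2.COLOR_BGR2HSV),(0,110,20),(14,255,160))
E
```

```text
time: 40.97
tool_pos: [0.5928, -0.3476, 0.1273]
ee_rot: [-3.14, -0.001, 1.57]
wrist_force: [0.3, -0.4, -0.2]
width: 0.0599
finger_force: 0.0
t40.97 tool shift [-0.0012  0.0029  0.1023] turn -0.0007076441181901316 pos [ 0.5928 -0.3476  0.1273] rot [-3.1402 -0.0011  1.5701] q [-0.6128 -0.6121] w 0.05986524079737991 ff 0.0
```

```bash
echo '[[0.06, -0.0012, 0.0029, 0.03, 0], [0.06, 0, 0, 0.03, 0], [0.06, 0, 0, 0.025, 0], [0.06, 0, 0, 0.012, 0], [0.06, 0, 0, 0.0053, 0], [0.06, 0, 0, 0, 0], [0.02, 0, 0, 0, 0], [0.02, 0, 0, 0, 0], [0.02, 0, 0, 0, 0], [0.02, 0, 0, 0, 0], [0.02, 0, 0, 0, 0], [0.02, 0, 0, 0, 0], [0.02, 0, 0, 0, 0], [0.02, 0, 0, 0, 0], [0.02, 0, 0, 0, 0]]' | python3 nudge.py
python3 -c "
from h import *
to()"
```

```text
time: 42.27
tool_pos: [0.5967, -0.3497, 0.0258]
ee_rot: [3.141, 0.001, 1.57]
wrist_force: [-1.4, 0.9, 4.6]
width: 0.0254
finger_force: 30.0
t42.27 tool shift [0. 0. 0.] turn None pos [ 0.5967 -0.3497  0.0258] rot [3.1413 0.0006 1.5703] q [-0.6119 -0.6113] w 0.02543537050255422 ff 30.000770688056946
```

```bash
echo '[[0.02, 0, 0, -0.01, 0], [0.02, 0, 0, -0.025, 0], [0.02, 0, 0, -0.035, 0], [0.02, 0, 0, -0.035, 0], [0.02, 0, 0, -0.02, 0], [0.02, 0, 0, -0.005, 0], [0.02, 0, 0, 0, 0], [0.02, 0.0126, -0.0161, 0, 0], [0.02, 0.0126, -0.0161, 0, 0], [0.02, 0.0126, -0.0161, 0, 0], [0.02, 0.0126, -0.0161, 0, 0], [0.02, 0.0126, -0.0161, 0, 0], [0.02, 0.0126, -0.0161, 0, 0], [0.02, 0.0126, -0.0161, 0, 0], [0.02, 0.0125, -0.016, 0, 0], [0.02, 0, 0, 0, 0], [0.02, 0, 0, 0, 0]]' | python3 nudge.py
python3 - <<'E'
from h import *
to(.468,-.249,.078)
sc=snap('scene');sd=snap('side')
p=robot.get_obs()['tool_pos'];z=p[2]-.021+.014
for n,S in(('scene',sc),('side',sd)):
  for nm,zz,lo,hi in(('disc',z,104,112),('disc',z-.003,104,112),('tin',.064,97,105)):
    I=rect(S,.34,.64,-.40,-.10,zz,2000);q=cv2.GaussianBlur(cv2.cvtColor(I,cv2.COLOR_BGR2GRAY),(7,7),1.5)
    c=cv2.HoughCircles(q,cv2.HOUGH_GRADIENT,1,40,param1=60,param2=14,minRadius=lo,maxRadius=hi)
    if c is not None:
      for k in c[0][:4]:
        P=np.array([.64-k[1]/2000,-.10-k[0]/2000])
        if np.hypot(*(P-p[:2]))<.04:print(n,nm,P,k[2]/2)
E
```

```text
time: 43.68
tool_pos: [0.4669, -0.2478, 0.1527]
ee_rot: [-3.139, -0.002, 1.571]
wrist_force: [0.7, -0.5, -1.2]
width: 0.0259
finger_force: 30.0
t43.68 tool shift [-0.0012  0.0011  0.0747] turn None pos [ 0.4669 -0.2478  0.1527] rot [-3.1387 -0.002   1.5705] q [-0.5952 -0.595 ] w 0.025904929481778194 ff 29.999706745147705
scene disc [ 0.4697 -0.2488] 53.5
scene disc [ 0.4688 -0.2483] 54.05
```

```bash
echo '[[0.02, 0, 0.0015, 0.015, 0], [0.02, 0, 0, 0.02, 0], [0.02, 0, 0, 0.015, 0], [0.02, 0, 0, 0.008, 0], [0.02, 0, 0, 0.006, 0], [0.02, 0, 0, 0.005, 0], [0.02, 0, 0, 0.003, 0], [0.02, 0, 0, 0, 0], [0.02, 0, 0, 0, 0]]' | python3 nudge.py
echo '[[0.02, 0, 0, 0.002, 0], [0.02, 0, 0, 0.001, 0], [0.02, 0, 0, 0, 0], [0.02, 0, 0, 0, 0]]' | python3 nudge.py
python3 -c "
from h import *
to()"
```

```text
time: 44.53
tool_pos: [0.4699, -0.249, 0.0837]
ee_rot: [3.141, 0.001, 1.57]
wrist_force: [-0.2, -0.0, -1.9]
width: 0.0254
finger_force: 30.0
time: 44.87
tool_pos: [0.4696, -0.2488, 0.0803]
ee_rot: [3.141, 0.0, 1.57]
wrist_force: [-1.2, -0.2, -1.6]
width: 0.0253
finger_force: 30.0
t44.87 tool shift [0. 0. 0.] turn None pos [ 0.4696 -0.2488  0.0803] rot [3.1412 0.0003 1.5703] q [-0.5938 -0.5933] w 0.025274571834143115 ff 29.999732673168182
```

```bash
echo '[[0.02, 0, 0, 0.0015, 0], [0.02, 0, 0, 0.001, 0], [0.02, 0, 0, 0.001, 0], [0.02, 0, 0, 0, 0], [0.02, 0, 0, 0, 0]]' | python3 nudge.py
python3 -c "
from h import *
to()"
```

```text
time: 45.28
tool_pos: [0.4697, -0.2488, 0.0777]
ee_rot: [3.141, 0.001, 1.57]
wrist_force: [-1.5, 2.6, 4.9]
width: 0.0256
finger_force: 30.0
t45.28 tool shift [0. 0. 0.] turn None pos [ 0.4697 -0.2488  0.0777] rot [3.1409 0.0006 1.5704] q [-0.5937 -0.5933] w 0.025588314355246312 ff 30.001237392425537
```

```bash
echo '[[0.05, 0, 0, 0, 0], [0.05, 0, 0, 0, 0], [0.05, 0, 0, 0, 0], [0.05, 0, 0, 0, 0], [0.05, 0, 0, 0, 0], [0.05, 0, 0, -0.02, 0], [0.05, 0, 0, -0.04, 0], [0.05, 0, 0, -0.04, 0], [0.05, 0, 0, -0.04, 0], [0.05, -0.03, 0, 0, 0], [0.05, -0.03, 0, 0, 0], [0.05, 0, 0, 0, 0], [0.05, 0, 0, 0, 0]]' | python3 nudge.py
python3 - <<'E'
from h import *
import pickle
to()
w=snap('wrist');sc=snap('scene');sd=snap('side');pickle.dump((w,sc,sd),open('s11.pkl','wb'))
def red(s):
  r=cv2.morphologyEx(cv2.inRange(cv2.cvtColor(s['color'],cv2.COLOR_BGR2HSV),(0,110,20),(14,255,160)),cv2.MORPH_OPEN,np.ones((3,3)))
  k,l,st,ce=cv2.connectedComponentsWithStats(r)
  return [ce[i] for i in range(1,k) if st[i,4]>40 and np.hypot(*(plane(s,*ce[i],.1)[:2]-[.469,-.249]))<.05]
R={n:red(s) for n,s in(('w',w),('sc',sc),('sd',sd))};print(R)
if R['w'] and R['sc']:print('knob',tri((w,*R['w'][0]),(sc,*R['sc'][0])))
for n,S in(('w',w),('sc',sc),('sd',sd)):
  for nm,z,lo,hi in(('disc top',.070,104,112),('tin at rim',.064,97,105)):
    I=rect(S,.34,.64,-.40,-.10,z,2000);q=cv2.GaussianBlur(cv2.cvtColor(I,cv2.COLOR_BGR2GRAY),(7,7),1.5)
    c=cv2.HoughCircles(q,cv2.HOUGH_GRADIENT,1,40,param1=60,param2=14,minRadius=lo,maxRadius=hi)
    if c is not None:
      for k in c[0][:4]:
        P=np.array([.64-k[1]/2000,-.10-k[0]/2000])
        if np.hypot(*(P-[.469,-.249]))<.03:print(n,nm,P,k[2]/2)
# scoop: lilac and grip in the scene / side views
for n,S in(('sc',sc),('sd',sd)):
  h=cv2.cvtColor(S['color'],cv2.COLOR_BGR2HSV);m=((h[...,1]<45)&(h[...,2]>100)).astype(np.uint8);k,l,st,ce=cv2.connectedComponentsWithStats(m)
  for i in range(1,k):
    p=plane(S,*ce[i],.01)
    if st[i,4]>40 and .42<p[0]<.63 and -.12<p[1]<.12:print(n,'steel',st[i],p)
E
```

```text
time: 46.37
tool_pos: [0.4692, -0.3095, 0.2159]
ee_rot: [-3.141, -0.001, 1.568]
wrist_force: [-0.8, 0.9, -0.1]
width: 0.05
finger_force: 0.0
t46.37 tool shift [0. 0. 0.] turn None pos [ 0.4692 -0.3095  0.2159] rot [-3.1409 -0.001   1.5683] q [-0.6842 -0.6816] w 0.05003443469212253 ff 0.0
{'w': [array([260.1982, 127.2162])], 'sc': [array([143.8684, 235.9276])], 'sd': [array([351.3194, 160.3333])]}
knob [ 0.469  -0.2474  0.0936]
w disc top [ 0.4692 -0.2467] 53.65
w tin at rim [ 0.4657 -0.2488] 51.1
sc steel [216 177  40  50 901] [ 0.5263 -0.0093  0.01  ]
sd steel [270 208  32  30 570] [ 0.5225 -0.0114  0.01  ]
```

```bash
python3 -c "
from bench import robot
print(robot.close_job())"
```

```text
the job is handed in; nothing more can be done
None
```

I handed the job in at about 46 s with no verdict returned: by the last camera and force readings, all four nuggets are in the tin, the lid is seated, and the scoop stands on the bench; I tapped the tin about 26 mm across the tray to lay a nugget flat.

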